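# Scoop drainage lava into the bonsai pot

### The arm

A 7-joint arm with a two-finger parallel gripper is mounted at the origin on the work surface. World frame = base frame: x ahead of the robot, y to its left, z up, the work surface at z = 0. Lengths are in m, angles in rad, forces in N, time in s.
With the tool pointing down it reaches from about 0.4 to 0.85 m from the base axis. Payload 10.4 kg.
Tool frame: the origin (TCP) lies at the very end of the fingers, on their centre line; the grasp point (between the pads) lies 19 mm behind it; z points along the fingers, y is the line along which they close (so a half turn about z gives the same grasp; the last joint's range is limited). The gripper opens to 87 mm and grips with 3 to 60 N. Pads are 19 mm wide; open, the fingers measure 117 mm over their backs; the gripper's body (75 mm by 190 mm) begins 51 mm behind the grasp point.
Start: joints at [-1.341, 0.332, -0.065, 1.46, 0.022, 1.35, -0.088], TCP at [0.156, 0.605, 0.223] pointing down, gripper open.
Joint ranges: [-2.6, 2.6], [-0.5, 2.12], [-1.47, 1.34], [0.16, 2.42], [-1.27, 4.41], [0.06, 2.06], [-2.6, 2.6]. Speed limits (rad/s): [2.22, 2.22, 2.79, 2.79, 3.14, 3.14, 3.14].

### API

Orientations are given as a unit quaternion [x, y, z, w].
In Python, from bench import status, camera, order gives the robot as it stands.
- The arm moves only by the tool jog_arm, never from a script. Its argument "plan" is a list of rows, each a list of 7 numbers: the turn, a rotation vector about the tool's x, y, z in rad, then the shift along the tool's x, y, z in mm, then the opening, from -1 (shut) to 1 (fully open). A call has 1 to 12 rows; each row is the pose to reach, as a shift and turn from the pose commanded when the call began, along the tool's axes at that moment; what a row does not reach only later rows make up. A row lasts 1/10 s, in which the tool goes at most 50 mm and 8.59 degrees, less where a joint would pass 70% of its speed; a pose out of reach is approached as far as the arm can. A call with a gripper value outside its range is refused whole. The fingers move at their own pace and stop on an object; "squeeze" is the grip in N (left out, the last holds). Time passes only in rows, so rows that repeat a pose let the fingers close. It gives the time, the measured TCP pose, the force, the opening and the grip force at its end, in the units of the state.
- status.read_state(): the state, without advancing time (a new reading comes with each control period).
- camera(name): name is "side" or "top" or "wrist"; returns a dict with "image" (420x560x3 uint8, red, green, blue), "z_map" (420x560 float32, m along the optical axis (not along the pixel's ray), 0 where there is no reading), "fx", "fy", "cx", "cy" (pixels), "world_from_camera" (4x4, takes a point from camera to world coordinates); the wrist camera has in their place "mount" (4x4, takes a point from camera to tool coordinates, whose origin is the TCP and whose axes are the flange's). Camera axes: x right, y down, z forward; pixel columns grow to the right and rows downward; lengths in m; the calibration is good to about 2 mm. A picture is of the moment at which its call begins: read the wrist's pose just before it.
- order.close_job(): hands the job in; it is judged then, once.
The state is a dict: "time": time; "joint_positions": joint angles; "joint_vel": joint speeds; "joint_torque": joint torques, N m; "ee_pos": TCP position; "eef_rot": TCP orientation; "ft_force": force on the tool from outside, world axes, zero at the start; "torque": the same for the moment, N m; "width": finger opening in m; "grip_force": force on a finger pad.
Only numpy, scipy, OpenCV 4.12 (cv2) and the standard library are available. Lean on these libraries where they do the work, as an engineer would, in place of code of your own. Each camera call takes 0.05 s, during which the arm holds its last target. There are 200 camera calls.

### The job

Lift the scoop up and off its hook, use it to scoop lava chunks out of the drip tray, and tip at least three of them from low over the rim into the grey pot on the turntable; touch the chunks with the scoop only. Any chunk that is not in the pot must be left in the tray, and at the end set the scoop down standing upright on its pan, on the trolley top or in the tray. Do not push the pot off its place or disturb the pliers, the spatula and the jar.

Things in the scene. Friction and masses are not known exactly. Their poses are not given: they have to be found in the camera images.
- scoop: ladle-like yellow steel scoop, about 160 g, hung by its eye. Origin: middle of the pan's underside; x points out of the open mouth, z up (hangs level; stands on its pan by itself). Pan: floor x -44 to +40, 2.5 thick (1.5 at the lip), 92 wide (87 inside); side walls 24 high ending 8 short of the lip, rear wall 30 high. An upright wooden handle rises at the rear
- scoop_grip (a point): a good place to grip, at x -52, y 0, z +82 in the scoop's frame. The wooden handle there is flat and upright: x -65 to -39, 12 thick (y -6 to +6), wood from z 32 to z 112; grip it across the 12 mm, gripper pointing down or tilted towards the mouth (the other side is the ring)
- scoop_lip (a point): middle of the pan's front lip, upper side, at x +40, y 0, z +1.5 in the scoop's frame
- scoop_eye (a point): centre of the hanging ring, at x -13.5, y 0, z +108 in the scoop's frame; the ring stands in the scoop's y-z plane, inner diameter 30, wire 6 thick, joined to the handle by a short wire at z 88
- hook_stand: fixed dark steel hook stand. Origin on the trolley top under the hanging place. An 8 mm round bar runs along its x axis, 179 up, from a post at x +95 (12 thick, foot 84 across, 10 high) to x -6, then turns up to the free tip. The scoop hangs mouth towards the post (its x along the stand's x)
- hook_tip (a point): end of the hook's upturned tip (bar axis), at x -15 and 188 up in the stand's frame, 9 above the bar: the hung eye must rise 10 to 20 and then leave in the stand's -x direction
- drip_tray: fixed green plastic drip tray, 110 wide (y) outside, walls 44 high, walls and floor 4 thick; inside, the floor runs from x -96 to x +96 and is 102 wide. Walls upright, but the +x end wall leans outwards (65 degrees to the floor) and is taller (top 48 above the trolley, at x about +120): chunks pushed against it ride up onto a scoop lip. Origin: on the underside, x the long way
- pot: loose shallow round grey ceramic pot, empty, 750 g, standing in the middle of the turntable: rim 168 across outside, 156 inside, 48 high, inner floor 7 above its origin and about 120 across. Origin: centre of its underside (35 above the trolley top)
- turntable_base: fixed black foot of the turntable, 130 across, origin at the centre of its underside; on it a wooden disc 210 across, top at 35, turns freely with slight friction
- jin_pliers: bystander: loose pliers with black handles lying flat, about 200 long along x, 75 wide, 14 high; origin under their middle
- spatula: bystander: loose wooden spatula lying flat, 213 long along x, 45 wide, 10 high; origin under its middle
- paste_jar: bystander: loose closed jar, 60 across, 75 high, 220 g; origin: centre of its underside
- chunk0: loose reddish-brown lava chunk, a faceted lump about 21 across and 19 high, 11 to 16 g; origin at its centre; starts on the flat floor of the drip tray in its +x half
- chunk1: loose reddish-brown lava chunk, a faceted lump about 21 across and 19 high, 11 to 16 g; origin at its centre; starts on the flat floor of the drip tray in its +x half
- chunk2: loose reddish-brown lava chunk, a faceted lump about 21 across and 19 high, 11 to 16 g; origin at its centre; starts on the flat floor of the drip tray in its +x half
- chunk3: loose reddish-brown lava chunk, a faceted lump about 21 across and 19 high, 11 to 16 g; origin at its centre; starts on the flat floor of the drip tray in its +x half

How it is judged:
On the way, in this order (a step that is already met when the one before it is completed fails the run):
1. the scoop is off the hook and held clear of the trolley top (distance between scoop_eye and hook_tip above 0.05 m and height (world z) of scoop above 0.03 m), for 0.2 s.
2. the scoop carries at least one chunk in its pan, raised out of the tray (height (world z) of scoop_lip above 0.05 m and height (world z) of scoop above 0.045 m and ((x of chunk0 in the frame of scoop between -0.044 and 0.044 m and y of chunk0 in the frame of scoop between -0.044 and 0.044 m and z of chunk0 in the frame of scoop between 0 and 0.05 m) or (x of chunk1 in the frame of scoop between -0.044 and 0.044 m and y of chunk1 in the frame of scoop between -0.044 and 0.044 m and z of chunk1 in the frame of scoop between 0 and 0.05 m) or (x of chunk2 in the frame of scoop between -0.044 and 0.044 m and y of chunk2 in the frame of scoop between -0.044 and 0.044 m and z of chunk2 in the frame of scoop between 0 and 0.05 m) or (x of chunk3 in the frame of scoop between -0.044 and 0.044 m and y of chunk3 in the frame of scoop between -0.044 and 0.044 m and z of chunk3 in the frame of scoop between 0 and 0.05 m))), for 0.2 s.
3. at least three chunks lie in the pot ((((horizontal distance between chunk0 and pot below 0.078 m and z of chunk0 in the frame of pot between 0 and 0.055 m) and (horizontal distance between chunk1 and pot below 0.078 m and z of chunk1 in the frame of pot between 0 and 0.055 m) and (horizontal distance between chunk2 and pot below 0.078 m and z of chunk2 in the frame of pot between 0 and 0.055 m)) or ((horizontal distance between chunk0 and pot below 0.078 m and z of chunk0 in the frame of pot between 0 and 0.055 m) and (horizontal distance between chunk1 and pot below 0.078 m and z of chunk1 in the frame of pot between 0 and 0.055 m) and (horizontal distance between chunk3 and pot below 0.078 m and z of chunk3 in the frame of pot between 0 and 0.055 m)) or ((horizontal distance between chunk0 and pot below 0.078 m and z of chunk0 in the frame of pot between 0 and 0.055 m) and (horizontal distance between chunk2 and pot below 0.078 m and z of chunk2 in the frame of pot between 0 and 0.055 m) and (horizontal distance between chunk3 and pot below 0.078 m and z of chunk3 in the frame of pot between 0 and 0.055 m)) or ((horizontal distance between chunk1 and pot below 0.078 m and z of chunk1 in the frame of pot between 0 and 0.055 m) and (horizontal distance between chunk2 and pot below 0.078 m and z of chunk2 in the frame of pot between 0 and 0.055 m) and (horizontal distance between chunk3 and pot below 0.078 m and z of chunk3 in the frame of pot between 0 and 0.055 m)))), for 0.2 s.
At the end, for the whole second after the job is handed in: At least three chunks lie at rest in the pot (centre within 78 mm of the pot's axis and less than 55 mm above its underside), every other chunk lies in the pot or the drip tray, and the released scoop stands at rest on its pan (tilt under 0.2 rad, underside less than 15 mm above the trolley top) ((((horizontal distance between chunk0 and pot below 0.078 m and z of chunk0 in the frame of pot between 0 and 0.055 m) and (horizontal distance between chunk1 and pot below 0.078 m and z of chunk1 in the frame of pot between 0 and 0.055 m) and (horizontal distance between chunk2 and pot below 0.078 m and z of chunk2 in the frame of pot between 0 and 0.055 m)) or ((horizontal distance between chunk0 and pot below 0.078 m and z of chunk0 in the frame of pot between 0 and 0.055 m) and (horizontal distance between chunk1 and pot below 0.078 m and z of chunk1 in the frame of pot between 0 and 0.055 m) and (horizontal distance between chunk3 and pot below 0.078 m and z of chunk3 in the frame of pot between 0 and 0.055 m)) or ((horizontal distance between chunk0 and pot below 0.078 m and z of chunk0 in the frame of pot between 0 and 0.055 m) and (horizontal distance between chunk2 and pot below 0.078 m and z of chunk2 in the frame of pot between 0 and 0.055 m) and (horizontal distance between chunk3 and pot below 0.078 m and z of chunk3 in the frame of pot between 0 and 0.055 m)) or ((horizontal distance between chunk1 and pot below 0.078 m and z of chunk1 in the frame of pot between 0 and 0.055 m) and (horizontal distance between chunk2 and pot below 0.078 m and z of chunk2 in the frame of pot between 0 and 0.055 m) and (horizontal distance between chunk3 and pot below 0.078 m and z of chunk3 in the frame of pot between 0 and 0.055 m))) and ((horizontal distance between chunk0 and pot below 0.078 m and z of chunk0 in the frame of pot between 0 and 0.055 m) or (x of chunk0 in the frame of drip_tray between -0.116 and 0.116 m and y of chunk0 in the frame of drip_tray between -0.053 and 0.053 m and z of chunk0 in the frame of drip_tray between 0 and 0.06 m)) and ((horizontal distance between chunk1 and pot below 0.078 m and z of chunk1 in the frame of pot between 0 and 0.055 m) or (x of chunk1 in the frame of drip_tray between -0.116 and 0.116 m and y of chunk1 in the frame of drip_tray between -0.053 and 0.053 m and z of chunk1 in the frame of drip_tray between 0 and 0.06 m)) and ((horizontal distance between chunk2 and pot below 0.078 m and z of chunk2 in the frame of pot between 0 and 0.055 m) or (x of chunk2 in the frame of drip_tray between -0.116 and 0.116 m and y of chunk2 in the frame of drip_tray between -0.053 and 0.053 m and z of chunk2 in the frame of drip_tray between 0 and 0.06 m)) and ((horizontal distance between chunk3 and pot below 0.078 m and z of chunk3 in the frame of pot between 0 and 0.055 m) or (x of chunk3 in the frame of drip_tray between -0.116 and 0.116 m and y of chunk3 in the frame of drip_tray between -0.053 and 0.053 m and z of chunk3 in the frame of drip_tray between 0 and 0.06 m)) and linear speed of each of chunk0, chunk1, chunk2, chunk3 below 0.05 m/s and height (world z) of scoop below 0.015 m and angle between scoop's own z axis and vertical below 0.2 rad and linear speed of scoop below 0.03 m/s); the robot touches nothing.
It fails at once if the fingers touch a chunk (contact force between the fingers and chunk0 above 0.5 N or contact force between the fingers and chunk1 above 0.5 N or contact force between the fingers and chunk2 above 0.5 N or contact force between the fingers and chunk3 above 0.5 N).
It fails at once if a chunk falls or is flung faster than 1.8 m/s (a fall of over 16 cm) (linear speed of any of chunk0, chunk1, chunk2, chunk3 above 1.8 m/s).
It fails at once if the pot is shifted by more than 30 mm or tipped by more than 0.25 rad (distance of pot from where it was at the start of the episode above 0.03 m or angle between pot's own z axis and vertical above 0.25 rad).
It fails at once if pliers, spatula or jar moved by more than 25 mm (distance of any of jin_pliers, spatula, paste_jar from where it was at the start of the episode above 0.025 m).
It also fails if it takes over 72 s, if anything falls off the work surface, if the arm or the gripper's body presses on something with over 40 N, if the wrist force passes 120 N, or if a joint passes its speed limit or range.

## Working session

There is one attempt and no reset: what is moved stays moved. The work goes in short steps, Python scripts to look and compute and a tool call to move; the robot and the scene stay as the last step left them, time stands still between calls to the robot, and variables do not carry over. Pictures are saved under pics/ and viewed, at most 13 in all, crops included, and the job is handed in when it is done.

Besides the shell and the picture viewer there is one more tool, called after "Request:" as name(argument=value, ...), one argument or row to a line, values as JSON. jog_arm: Moves the arm, as the interface text tells. Its arguments: {"type":"object","properties":{"plan":{"type":"array"},"squeeze":{"type":"number"}},"required":["plan"]}

```bash
ls; mkdir -p pics; python3 - <<'E'
from bench import status, camera
import cv2,numpy as np
print(status.read_state())
for n in ("side","top"):
    c=camera(n); cv2.imwrite(f"pics/{n}0.png",c["image"][:,:,::-1]); np.savez(f"{n}0.npz",**c)
    print(n,c["fx"],c["cx"],c["cy"],np.round(c["world_from_camera"],3).tolist())
E
```

```text
pics
{'time': 0.0, 'joint_positions': array([-1.34061086,  0.33290339, -0.06470961,  1.46094439,  0.02160988,
        1.34988843, -0.08845727]), 'joint_vel': array([ 7.27762835e-05,  3.48663362e-04,  6.48718065e-04, -2.58771358e-03,
        6.85168018e-04,  1.92468286e-03,  4.96461473e-04]), 'joint_torque': array([-1.13774557e-03, -6.23251748e+01,  2.36538268e-02, -3.89908397e+01,
       -6.15770719e-02,  3.95819067e-02,  1.18604175e-04]), 'ee_pos': array([0.15622022, 0.60476178, 0.22173281]), 'eef_rot': array([ 1.26019223e-01,  9.92027536e-01, -7.21693452e-04, -5.50756078e-05]), 'ft_force': array([0.65775488, 0.25038011, 0.09042976]), 'torque': array([-0.05532115,  0.00427291, -0.04020082]), 'grip_force': 0.0, 'width': 0.08713466111706301}
side 468.058219008485 271.90664306506227 198.40871299166275 [[0.881, -0.287, 0.375, 0.161], [-0.473, -0.555, 0.684, -0.82], [0.012, -0.781, -0.625, 0.857], [0.0, 0.0, 0.0, 1.0]]
top 405.4418734903175 271.6402963964795 204.76317572351522 [[-0.009, -0.987, 0.158, 0.419], [-1.0, 0.011, 0.01, -0.002], [-0.012, -0.158, -0.987, 1.25], [0.0, 0.0, 0.0, 1.0]]
```

View pics/side0.png

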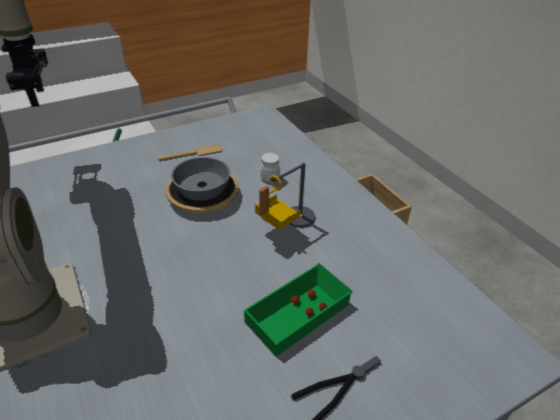

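View pics/top0.png

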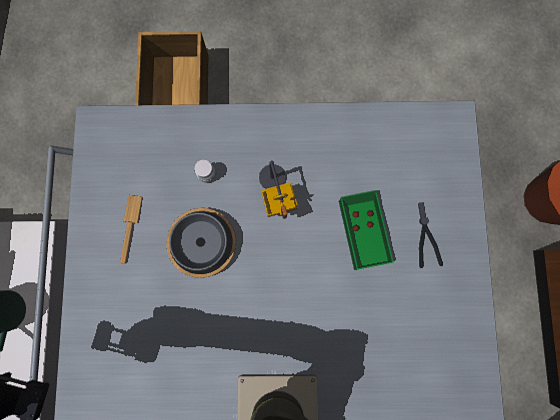

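The top view shows the pot at (202,242), the scoop on its hook at (282,198), the tray at (367,230) with chunks at (356-371, 212-228), the pliers at (428,240) and the jar at (205,170). The side view shows the same layout, with the hook's post at (302,190) and the scoop's wooden handle at (264,197).

```bash
cat > h.py <<'E'
import numpy as np,cv2
def pts(c,mask):
    v,u=np.nonzero(mask&(c["z_map"]>0)); z=c["z_map"][v,u]
    p=np.stack([(u-c["cx"])/c["fx"]*z,(v-c["cy"])/c["fy"]*z,z],1); T=c["world_from_camera"]
    return p@T[:3,:3].T+T[:3,3],u,v
def hsv(c): return cv2.cvtColor(np.ascontiguousarray(c["image"]),cv2.COLOR_RGB2HSV).astype(int)
def rng(h,a,b): return ((h>=a)&(h<=b)).all(-1)
def cloud(c): return pts(c,np.ones(c["z_map"].shape,bool))
YEL=((20,180,70),(32,255,255)); GRN=((50,120,30),(80,255,255)); RED=((0,150,50),(8,255,255))
E
python3 - <<'E'
from h import *
np.set_printoptions(precision=4,suppress=True)
for n in("side","top"):
    c=dict(np.load(n+"0.npz")); h=hsv(c)
    roi=np.zeros(h.shape[:2],bool)
    if n=="side": roi[150:240,240:330]=1
    else: roi[150:240,255:320]=1
    m=rng(h,*YEL)&roi; P,u,v=pts(c,m); print(n,"yellow",len(P))
    for lo,hi in((0.03,.09),(.05,.08),(.15,.25)):
        q=P[(P[:,2]>lo)&(P[:,2]<hi)]
        if len(q)>3: print(lo,len(q),q.min(0),q.max(0),q.mean(0),cv2.minAreaRect((q[:,:2]*1000).astype(np.float32)))
    print(np.percentile(P[:,2],[2,10,50,90,98]))
    m2=rng(h,(8,120,60),(19,255,255))&roi; P,u,v=pts(c,m2); print("wood",len(P),P.min(0),P.max(0),P.mean(0),np.median(P,0))
    m3=rng(h,*RED); nl,l,s,ce=cv2.connectedComponentsWithStats(m3.astype(np.uint8))
    for i in range(1,nl):
        if s[i,4]>8:
            P,_,_=pts(c,l==i); print("red",s[i],P.mean(0),P.max(0))
    m4=rng(h,*GRN); nl,l,s,ce=cv2.connectedComponentsWithStats(m4.astype(np.uint8)); i=1+s[1:,4].argmax()
    P,_,_=pts(c,l==i); print("tray z",np.percentile(P[:,2],[1,50,99]))
    for q in (P[P[:,2]>.035],P[(P[:,2]<.01)]): print(cv2.minAreaRect((q[:,:2]*1000).astype(np.float32)),cv2.boxPoints(cv2.minAreaRect((q[:,:2]*1000).astype(np.float32))))
    q=P[P[:,2]>.045]; print("hi",len(q),q.mean(0))
    A,u,v=cloud(c); # pot, jar, dark post
    q=A[(abs(A[:,0]-.4)<.16)&(A[:,1]>.08)&(A[:,1]<.4)&(A[:,2]>.074)&(A[:,2]<.1)]; print("pot rim",len(q),q[:,2].max(),cv2.minEnclosingCircle((q[:,:2]*1000).astype(np.float32)))
E
```

```text
side yellow 769
0.03 680 [ 0.5716 -0.0682  0.0569] [0.6743 0.0417 0.0899] [ 0.6231 -0.0181  0.0684] ((618.2186279296875, -13.117973327636719), (94.88050079345703, 94.6032943725586), 14.650851249694824)
0.05 575 [ 0.5716 -0.0682  0.0569] [0.6743 0.0417 0.08  ] [ 0.627  -0.0145  0.0656] ((618.7078857421875, -12.990066528320312), (93.86920166015625, 94.6032943725586), 14.650851249694824)
0.15 52 [ 0.5904 -0.0347  0.1501] [0.6221 0.0009 0.188 ] [ 0.6116 -0.0185  0.1701] ((610.4745483398438, -19.074237823486328), (29.284992218017578, 28.229494094848633), 52.394386291503906)
[0.0587 0.0605 0.0653 0.0918 0.183 ]
wood 225 [ 0.5601 -0.0331  0.0888] [ 0.5858 -0.0186  0.1723] [ 0.5727 -0.0283  0.1361] [ 0.5726 -0.0285  0.1359]
red [309 290   5   7  27] [ 0.5799 -0.2492  0.019 ] [ 0.5858 -0.2415  0.0225]
red [292 296   6   7  31] [ 0.5383 -0.2474  0.0198] [ 0.5449 -0.2388  0.0234]
red [320 303   6   6  22] [ 0.5825 -0.2916  0.0203] [ 0.5897 -0.2857  0.0229]
red [306 308   7   7  36] [ 0.5495 -0.2906  0.0193] [ 0.5555 -0.2842  0.0245]
tray z [-0.      0.0106  0.0463]
((532.7460327148438, -270.425
[... 1518 characters left out ...]
d [367 222   5   5  20] [ 0.5534 -0.2847  0.021 ] [ 0.56   -0.2785  0.0254]
red [353 226   5   5  18] [ 0.5423 -0.2417  0.0207] [ 0.5485 -0.2361  0.0248]
tray z [-0.0014  0.0058  0.0484]
((536.2734985351562, -270.168212890625), (218.76573181152344, 111.89653015136719), 10.630919456481934) [[ 418.4467 -235.3594]
 [ 439.0895 -345.3353]
 [ 654.1003 -304.9771]
 [ 633.4575 -195.0011]]
((538.1162109375, -277.4364013671875), (224.56871032714844, 123.05216979980469), 10.80417537689209) [[ 416.289  -238.049 ]
 [ 439.3555 -358.9199]
 [ 659.9434 -316.8238]
 [ 636.8769 -195.9529]]
hi 138 [ 0.5595 -0.2695  0.047 ]
pot rim 358 0.08810338252198746 ((504.5209045410156, 225.0089874267578), 83.22273254394531)
```

```bash
cat >> h.py <<'E'
from scipy.spatial.transform import Rotation as R
D=np.pi/180
def axes(yaw,pitch):      # scoop frame, pitch>0 = mouth down
    return R.from_euler("zy",[yaw,pitch],degrees=True)
def toolrot(yaw,tilt):    # tilt: tool z leaning towards scoop +x
    return axes(yaw,0)*R.from_euler("y",180,degrees=True)*R.from_euler("y",-tilt,degrees=True)
def row(s,rot,pos):
    # turn and shift in the tool's axes from the present (commanded) pose
    r0=R.from_quat(s[1]); d=r0.inv().apply(np.array(pos)-s[0])*1000; w=(r0.inv()*rot).as_rotvec()
    return np.round(np.r_[w,d],3).tolist()
def cur():
    from bench import status
    s=status.read_state(); return s["ee_pos"],s["eef_rot"],s
E
python3 - <<'E'
from h import *
s=cur(); rt=toolrot(14.7,20); z=rt.apply([0,0,1]); print(z,rt.apply([0,1,0]))
print(row(s,rt,np.array([.573,-.025,.148])-.1*z))
print(row(s,rt,np.array([.45,.2,.30])))
E
```

```text
[ 0.33082506  0.08679033 -0.93969262] [-2.53757945e-01  9.67267753e-01 -6.93889390e-18]
[-0.09, -0.342, -0.504, -531.155, -522.304, -19.453]
[-0.09, -0.342, -0.504, -385.668, -318.601, -77.737]
```

Request:
jog_arm(
  plan=[
    [-0.09,-0.342,-0.504,-386,-319,-78,1],
    [-0.09,-0.342,-0.504,-386,-319,-78,1],
    [-0.09,-0.342,-0.504,-386,-319,-78,1],
    [-0.09,-0.342,-0.504,-386,-319,-78,1],
    [-0.09,-0.342,-0.504,-386,-319,-78,1],
    [-0.09,-0.342,-0.504,-386,-319,-78,1],
    [-0.09,-0.342,-0.504,-386,-319,-78,1],
    [-0.09,-0.342,-0.504,-386,-319,-78,1],
    [-0.09,-0.342,-0.504,-386,-319,-78,1],
    [-0.09,-0.342,-0.504,-386,-319,-78,1],
    [-0.09,-0.342,-0.504,-386,-319,-78,1],
    [-0.09,-0.342,-0.504,-386,-319,-78,1],
  ],
)

```text
time: 1.3
ee_pos: [0.4508, 0.1985, 0.3007]
eef_rot: [-0.124, 0.977, 0.023, 0.173]
ft_force: [-0.7, 1.0, 0.4]
width: 0.0868
grip_force: 0.0
```

```bash
python3 - <<'E'
from h import *
s=cur(); rt=toolrot(14.7,20); z=rt.apply([0,0,1]); print(s[0],s[2]["joint_positions"],(R.from_quat(s[1])).as_matrix()[:,2])
print(row(s,rt,np.array([.573,-.025,.148])-.1*z))
E
```

```text
[0.45082297 0.19849147 0.30065993] [-1.04245077 -0.3152159   0.36265287  1.97152913  0.27420369  1.1539504
  1.07338863] [ 0.33138575  0.08781011 -0.93940027]
[0.001, 0.001, -0.004, -6.385, -247.212, 64.272]
```

Request:
jog_arm(
  plan=[
    [0,0,0,-6,-247,64,1],
    [0,0,0,-6,-247,64,1],
    [0,0,0,-6,-247,64,1],
    [0,0,0,-6,-247,64,1],
    [0,0,0,-6,-247,64,1],
    [0,0,0,-6,-247,64,1],
    [0,0,0,-6,-247,64,1],
    [0,0,0,-6,-247,64,1],
  ],
)

```text
time: 2.1
ee_pos: [0.5393, -0.0295, 0.2421]
eef_rot: [-0.128, 0.976, 0.023, 0.172]
ft_force: [0.8, 0.3, 0.2]
width: 0.0868
grip_force: 0.0
```

```bash
cat >> h.py <<'E'
def wrist(name=None):
    from bench import camera
    p,q,s=cur(); c=camera("wrist"); T=np.eye(4); T[:3,:3]=R.from_quat(q).as_matrix(); T[:3,3]=p
    c["world_from_camera"]=T@c["mount"]
    if name: cv2.imwrite("pics/"+name,c["image"][:,:,::-1])
    return c
E
python3 - <<'E'
from h import *
np.set_printoptions(precision=4,suppress=True)
c=wrist("w0.png"); np.savez("w0.npz",**c); print(c["fx"],c["mount"],cur()[0])
E
```

```text
334.19663040660083 [[-0.0004 -0.9619 -0.2734  0.0751]
 [ 1.     -0.0001 -0.0009 -0.0004]
 [ 0.0008 -0.2734  0.9619 -0.162 ]
 [ 0.      0.      0.      1.    ]] [ 0.5394 -0.0295  0.2423]
```

View pics/w0.png

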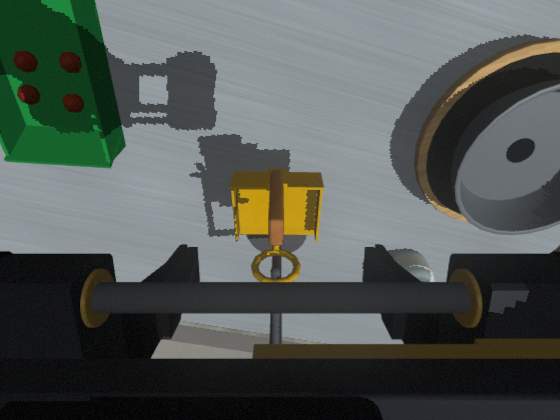

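The wrist view shows the handle at (278,205), the ring at (275,266), the pan walls at (237..322, 172..240), the tray chunks at upper left and the pot at right.

```bash
python3 - <<'E'
from h import *
np.set_printoptions(precision=4,suppress=True)
c=dict(np.load("w0.npz")); h=hsv(c); roi=np.zeros(h.shape[:2],bool); roi[160:290,225:330]=1
P,u,v=pts(c,rng(h,(8,100,40),(19,255,255))&roi&(np.indices(roi.shape)[0]<248)&(abs(np.indices(roi.shape)[1]-277)<15))
print("wood",len(P))
for z in (.1,.12,.14,.16,.17):
    q=P[abs(P[:,2]-z)<.006]; 
    if len(q): print(z,len(q),q.mean(0),q.min(0),q.max(0),np.ptp(q@[-.2538,.9673,0]),np.mean(q@[-.2538,.9673,0]))
Y,u,v=pts(c,rng(h,(18,150,60),(34,255,255))&roi)
q=Y[(Y[:,2]>.04)&(Y[:,2]<.1)]; q=q[(q[:,0]<.7)]
rc=cv2.minAreaRect((q[:,:2]*1000).astype(np.float32)); print("pan",rc,np.percentile(q[:,2],[5,50,95]))
r=Y[(Y[:,2]>.14)]; print("ring",len(r),r.mean(0),r.min(0),r.max(0),cv2.minAreaRect((r[:,:2]*1000).astype(np.float32)))
m=rng(h,(0,150,40),(7,255,255)); roi2=np.zeros_like(roi); roi2[30:130,0:110]=1
nl,l,s,ce=cv2.connectedComponentsWithStats((m&roi2).astype(np.uint8))
for i in range(1,nl):
    if s[i,4]>30: print("chunk",pts(c,l==i)[0].mean(0),s[i])
E
```

```text
wood 1053
0.1 77 [ 0.5652 -0.0276  0.1003] [ 0.563  -0.0328  0.0941] [ 0.5796 -0.0172  0.1055] 0.012215698602125069 -0.17014914994235994
0.12 91 [ 0.5647 -0.0276  0.1202] [ 0.5634 -0.0327  0.114 ] [ 0.5672 -0.0223  0.126 ] 0.01051153342490993 -0.17001114440577528
0.14 103 [ 0.5646 -0.0272  0.14  ] [ 0.5631 -0.0322  0.1343] [ 0.5666 -0.0211  0.1459] 0.010848025578038684 -0.16963736800414642
0.16 132 [ 0.5646 -0.0271  0.1599] [ 0.5631 -0.0325  0.154 ] [ 0.5671 -0.0212  0.1657] 0.010951899585121355 -0.16947120250765904
0.17 444 [ 0.5738 -0.0249  0.1708] [ 0.5631 -0.0323  0.1643] [ 0.5891 -0.0166  0.1732] 0.01167173175831232 -0.16971151713449248
pan ((616.2381591796875, -14.548110961914062), (105.36217498779297, 91.82069396972656), 14.097757339477539) [0.0613 0.0629 0.0897]
ring 676 [ 0.608  -0.0162  0.1677] [ 0.5652 -0.0343  0.1417] [0.618  0.0048 0.1873] ((591.9971923828125, -14.095380783081055), (38.88041305541992, 53.108131408691406), 88.17279052734375)
chunk [ 0.5501 -0.2852  0.0194] [ 14  51  22  19 279]
chunk [ 0.5396 -0.2429  0.0199] [ 60  52  20  17 161]
chunk [ 0.5834 -0.2888  0.0197] [ 18  85  19  17 182]
chunk [ 0.5813 -0.2436  0.0191] [ 64  94  18  16 167]
```

```bash
python3 - <<'E'
from h import *
s=cur(); rt=toolrot(14.5,20); z=rt.apply([0,0,1]); G=np.array([.577,-.024,.146])
print(row(s,rt,G-.02*z),row(s,rt,G+.019*z))
E
```

```text
[0.003, 0.001, 0.006, -2.531, -4.379, 83.402] [0.003, 0.001, 0.006, -2.506, -4.502, 122.402]
```

Request:
jog_arm(
  plan=[
    [0,0,0,-2,-4,40,1],
    [0,0,0,-2,-4,80,1],
    [0,0,0,-2,-4,100,1],
    [0,0,0,-2,-4,122,1],
    [0,0,0,-2,-4,122,1],
    [0,0,0,-2,-4,122,-1],
    [0,0,0,-2,-4,122,-1],
    [0,0,0,-2,-4,122,-1],
    [0,0,0,-2,-4,122,-1],
    [0,0,0,-2,-4,122,-1],
    [0,0,0,-2,-4,122,-1],
    [0,0,0,-2,-4,122,-1],
  ],
  squeeze=50,
)

```text
time: 3.35
ee_pos: [0.5829, -0.0247, 0.1284]
eef_rot: [-0.126, 0.977, 0.023, 0.173]
ft_force: [0.6, 0.8, -0.3]
width: 0.039
grip_force: 0.0
```

```bash
python3 - <<'E'
from h import *
s=cur(); rt=toolrot(14.5,20); sx=axes(14.5,0).apply([1,0,0]); print(s[0],rt.apply([0,0,1]))
for dz,dx in((15,0),(16,-40),(16,-100),(40,-110)): print(row(s,R.from_quat(s[1]),s[0]+sx*dx/1000+np.array([0,0,dz/1000])))
E
```

```text
[ 0.58287758 -0.02472034  0.12844531] [ 0.33112599  0.085635   -0.93969262]
[0.0, 0.0, 0.0, -5.146, 0.02, -14.09]
[0.0, 0.0, 0.0, 32.084, 0.164, -28.751]
[0.0, 0.0, 0.0, 88.442, 0.378, -49.334]
[0.0, 0.0, 0.0, 89.602, 0.446, -75.308]
```

Fingers not yet closed; continue closing.

Request:
jog_arm(
  plan=[
    [0,0,0,0,0,0,-1],
    [0,0,0,0,0,0,-1],
    [0,0,0,0,0,0,-1],
    [0,0,0,0,0,0,-1],
    [0,0,0,0,0,0,-1],
    [0,0,0,0,0,0,-1],
    [0,0,0,0,0,0,-1],
  ],
  squeeze=50,
)

```text
time: 4.05
ee_pos: [0.583, -0.0245, 0.1284]
eef_rot: [-0.126, 0.977, 0.023, 0.173]
ft_force: [0.6, 1.2, 1.8]
width: 0.0117
grip_force: 49.7
```

Request:
jog_arm(
  plan=[
    [0,0,0,-2,0,-7,-1],
    [0,0,0,-5,0,-14,-1],
    [0,0,0,-5,0,-14,-1],
    [0,0,0,4,0,-18,-1],
    [0,0,0,14,0,-22,-1],
    [0,0,0,32,0,-29,-1],
    [0,0,0,60,0,-39,-1],
    [0,0,0,88,0,-49,-1],
    [0,0,0,90,0,-75,-1],
    [0,0,0,90,0,-75,-1],
  ],
)

```text
time: 5.05
ee_pos: [0.4759, -0.0534, 0.1695]
eef_rot: [-0.125, 0.976, 0.024, 0.174]
ft_force: [0.7, 1.2, -0.8]
width: 0.0117
grip_force: 49.8
```

```bash
python3 - <<'E'
from h import *
np.set_printoptions(precision=4,suppress=True)
s=cur(); print(s[0],s[2]["ft_force"],s[2]["joint_positions"])
c=wrist("w1.png"); np.savez("w1.npz",**c)
h=hsv(c); roi=np.zeros(h.shape[:2],bool); roi[160:290,225:330]=1
rt=R.from_quat(s[1])
def loc(P): return rt.inv().apply(P-s[0])
Pw,_,_=pts(c,rng(h,(8,100,40),(19,255,255))&roi&(np.indices(roi.shape)[0]<248)&(abs(np.indices(roi.shape)[1]-277)<15))
Y,_,_=pts(c,rng(h,(18,150,60),(34,255,255))&roi)
# floor plane of the pan: fit
q=Y; med=np.median(q[:,2]); f=q[abs(q[:,2]-np.percentile(q[:,2],25))<.006]
print("zpct",np.percentile(Y[:,2],[2,10,25,50,75,90]))
A=np.c_[f[:,:2],np.ones(len(f))]; co=np.linalg.lstsq(A,f[:,2],rcond=None)[0]; print("slope",co,len(f))
g=Y[(Y[:,2]<np.percentile(Y[:,2],25)+.05)]
print(cv2.minAreaRect((g[:,:2]*1000).astype(np.float32)))
print("wood",Pw.min(0),Pw.max(0))
E
```

```text
[ 0.4759 -0.0534  0.1695] [ 0.7387  1.1955 -0.7528] [-0.9117 -0.4278  0.8596  2.2095  0.3167  0.8874  1.6234]
zpct [0.1028 0.1034 0.1039 0.1096 0.1248 0.1317]
slope [-0.0458 -0.0098  0.1271] 2444
((501.6256103515625, -50.07801818847656), (85.86445617675781, 81.02156066894531), 14.2311372756958)
wood [ 0.4567 -0.065   0.1151] [ 0.4718 -0.0492  0.1773]
```

View pics/w1.png

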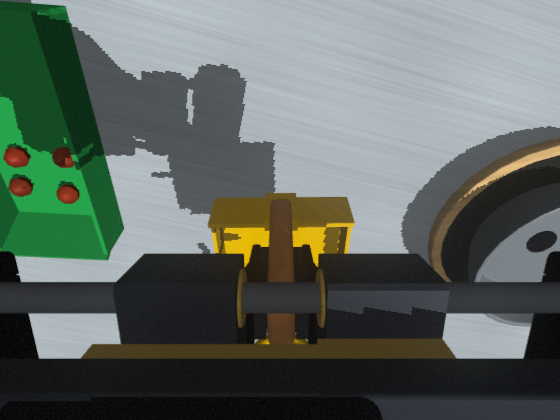

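The scoop is held, its rear wall at (210..352, 200..215) and its handle in the pads at (281,270). The tray and its four chunks are at upper left.

```bash
python3 - <<'E'
from h import *
np.set_printoptions(precision=4,suppress=True)
c=dict(np.load("w1.npz")); s=cur(); h=hsv(c); H,W=h.shape[:2]; r,cc=np.indices((H,W))
sx=axes(14.3,0).apply([1,0,0]); 
def st(P): return np.c_[(P-s[0])@sx,(P-s[0])@np.array([-sx[1],sx[0],0]),P[:,2]]
Pw=st(pts(c,rng(h,(5,100,40),(19,255,255))&(r>215)&(r<260)&(abs(cc-281)<9))[0]); 
A=np.polyfit(Pw[:,2],Pw[:,0],1); print("rear face dx/dz",A, "x at z",Pw.mean(0),Pw.min(0),Pw.max(0))
Y=st(pts(c,rng(h,(18,150,60),(34,255,255))&(r>195)&(r<262)&(cc>205)&(cc<358))[0])
w=Y[Y[:,0]<Y[:,0].min()+.004]; print("rear wall top",w.mean(0),w.max(0),w.min(0))
f=Y[Y[:,2]<.106]; f=f[(abs(f[:,1])<.038)]; 
print(len(f),f.min(0),f.max(0),np.polyfit(f[:,0],f[:,2],1),f.mean(0))
E
```

```text
rear face dx/dz [-0.0127 -0.0168] x at z [-0.019  -0.0008  0.169 ] [-0.0204 -0.005   0.1507] [-0.0172  0.0036  0.1858]
rear wall top [-0.0607  0.0051  0.2266] [-0.0592  0.0094  0.228 ] [-0.0615 -0.012   0.2257]
2034 [ 0.0011 -0.038   0.1008] [0.062 0.038 0.106] [0.0007 0.1038] [0.035  0.0001 0.1038]
```

```bash
cat >> h.py <<'E'
TR=np.array([.525,-.272]); TY=10.6   # tray
REL=R.from_euler("y",180,degrees=True)*R.from_euler("y",-20,degrees=True)
def scoop_tool(o,yaw,pitch,ref=(0,0,0)):
    """tool pose putting scoop point ref (m, scoop frame) at world o"""
    a=axes(yaw,pitch); return a*REL,np.array(o)+a.apply(np.array([-.046,0,.0682])-np.array(ref))
LIP=(.040,0,.0) 
def tray(x,y,z): 
    v=axes(TY,0).apply([x/1000,y/1000,z/1000]); return v+np.r_[TR,0]
def rows(lst):
    s=cur()
    for l in lst: print(row(s,*l))
E
python3 - <<'E'
from h import *
rows([scoop_tool([.5,-.15,.13],12,0),scoop_tool(tray(60,0,150),TY,0)])
E
```

```text
[0.018, 0.003, 0.043, 34.284, -97.537, -44.489]
[0.027, 0.003, 0.066, -22.696, -224.962, -45.187]
```

Request:
jog_arm(
  plan=[
    [0.02,0,0.04,20,-60,-44,-1],
    [0.02,0,0.04,34,-98,-44,-1],
    [0.03,0,0.06,10,-150,-45,-1],
    [0.03,0,0.06,-10,-190,-45,-1],
    [0.03,0,0.06,-22,-225,-45,-1],
    [0.03,0,0.06,-22,-225,-45,-1],
    [0.03,0,0.06,-22,-225,-45,-1],
  ],
)

```text
time: 5.8
ee_pos: [0.5228, -0.256, 0.2262]
eef_rot: [-0.094, 0.979, 0.008, 0.179]
ft_force: [0.0, 0.8, -2.2]
width: 0.0114
grip_force: 49.8
```

```bash
python3 - <<'E'
from h import *
np.set_printoptions(precision=4,suppress=True)
s=cur(); print(s[0]); c=wrist("w2.png"); np.savez("w2.npz",**c); h=hsv(c)
P,u,v=pts(c,rng(h,*GRN)); ax=axes(TY,0); t=ax.inv().apply(P-np.r_[TR,0])*1000
print(len(P),t.min(0),t.max(0))
top=t[(t[:,2]>41)&(t[:,2]<50)]
for x in range(-100,130,20):
    q=top[abs(top[:,0]-x)<6]
    for sg in(-1,1):
        k=q[q[:,1]*sg>40]
        if len(k)>2: print(x,sg,len(k),k[:,1].min(),k[:,1].max(),k[:,2].mean())
e=top[abs(top[:,1])<35]; print("ends",len(e),e.min(0),e.max(0))
f=t[(t[:,2]<15)&(abs(t[:,1])<45)&(abs(t[:,0])<80)]; print("floor",np.median(f,0))
E
```

```text
[ 0.5228 -0.256   0.2262]
21349 [-99.9192 -56.4133   0.6381] [102.4295  53.8066  46.2554]
-100 -1 137 -56.025385942984144 -40.02475553889258 43.824317626815
-100 1 118 40.21007967755877 53.80416770703128 43.75652810450205
-80 -1 89 -56.381566650237914 -52.03120649444193 43.731638762855304
-80 1 84 49.667901162697454 53.806631217988304 43.78682841857236
-60 -1 73 -56.170260868297824 -51.90572310452016 43.675134208365925
-60 1 75 49.60919993145544 53.61988912927951 43.64994854046736
-40 -1 61 -55.65444121475453 -52.11657702903471 43.53187190079148
-40 1 66 49.51835572509066 53.66579462727817 43.7578182588722
-20 -1 55 -55.75638299619417 -51.98302613763372 43.68748319697186
-20 1 60 49.63831936064266 53.637604324195735 43.71782670724916
0 -1 48 -55.527725548239694 -52.04913189845327 43.500811607858076
0 1 51 49.59444122507203 53.53071907083038 43.75156888398987
20 -1 42 -55.71554947072559 -52.13740019366539 43.74164106514742
20 1 42 49.59002358257327 53.466612407983774 43.7647428860001
40 -1 35 -55.539424141589485 -51.99635663171966 43.64378129181543
40 1 41 49.63345918418575 53.621568309384536 43.68858736854899
60 -1 32 -55.24220128736584 -51.99502013962988 43.82321558230593
60 1 39 49.53835692140684 53.31626454940556 43.73073138560335
80 -1 20 -55.22111329832659 -52.195278109593595 43.78205438113714
80 1 17 49.6808273400762 53.25688359253937 43.85582860100418
ends 568 [-99.9155 -34.9902  41.1048] [-95.594   34.9378  45.8476]
floor [-21.6552  -0.0463   3.8374]
```

View pics/w2.png

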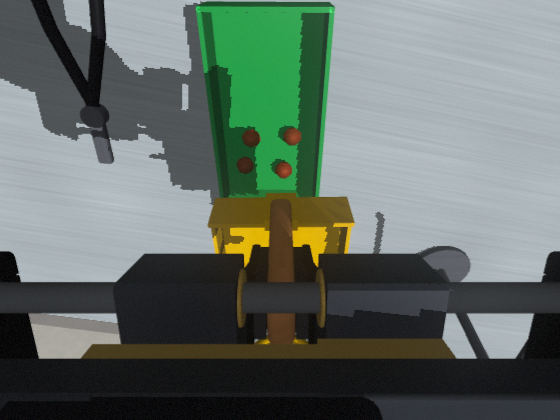

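The view shows the tray with four chunks at (251,138), (292,136), (246,165) and (284,170), and the scoop held level in front. The tray's y needs a shift of -1.2 mm; its x and yaw match.

```bash
sed -i 's/^TR=.*;/TR=np.array([.5252,-.2732]);/' h.py; python3 - <<'E'
from h import *
np.set_printoptions(precision=1,suppress=True)
c=dict(np.load("w2.npz")); h=hsv(c); m=rng(h,(0,150,40),(7,255,255)); m[190:]=0
nl,l,s,ce=cv2.connectedComponentsWithStats(m.astype(np.uint8))
for i in range(1,nl):
    if s[i,4]>30: print("chunk",axes(TY,0).inv().apply(pts(c,l==i)[0].mean(0)-np.r_[TR,0])*1000)
L=lambda x,z,p:scoop_tool(tray(x,0,z),TY,p,LIP)
rows([L(30,110,6),L(-4,80,12),L(-4,40,12),L(-4,12,12),L(-4,6,12)])
E
```

```text
[-0.034, 0.113, 0.013, 58.704, -17.873, 19.514]
[-0.053, 0.216, 0.019, 90.647, -18.989, 31.453]
[-0.053, 0.216, 0.019, 104.698, -18.285, 68.897]
[-0.053, 0.216, 0.019, 114.535, -17.792, 95.108]
[-0.053, 0.216, 0.019, 116.642, -17.687, 100.724]
```

Request:
jog_arm(
  plan=[
    [-0.03,0.11,0.01,40,-18,10,-1],
    [-0.03,0.11,0.01,59,-18,20,-1],
    [-0.05,0.22,0.02,80,-19,28,-1],
    [-0.05,0.22,0.02,91,-19,31,-1],
    [-0.05,0.22,0.02,91,-19,31,-1],
    [-0.05,0.22,0.02,98,-18,50,-1],
    [-0.05,0.22,0.02,105,-18,69,-1],
    [-0.05,0.22,0.02,111,-18,85,-1],
    [-0.05,0.22,0.02,114,-18,95,-1],
    [-0.05,0.22,0.02,117,-18,101,-1],
    [-0.05,0.22,0.02,117,-18,101,-1],
  ],
)

```text
time: 6.95
ee_pos: [0.4071, -0.2571, 0.1268]
eef_rot: [-0.086, 0.993, 0.01, 0.08]
ft_force: [-0.3, -0.4, -0.9]
width: 0.0118
grip_force: 49.8
```

```bash
cat >> h.py <<'E'
def lipnow():
    p,q,s=cur(); a=R.from_quat(q)*REL.inv(); lw=np.array(p)+a.apply(np.array(LIP)-np.array([-.046,0,.0682]))
    t=axes(TY,0).inv(); print("lip tray mm",np.round(t.apply(lw-np.r_[TR,0])*1000,1),"eul zyx",np.round((t*a).as_euler("zyx",degrees=True),1),"F",np.round(s["ft_force"],1),"M",np.round(s["torque"],2),"grip",round(float(s["grip_force"]),1),"t",s["time"])
    print("q",np.round(s["joint_positions"],2))
L=lambda x,z,p,y=0:scoop_tool(tray(x,y,z),TY,p,LIP)
E
python3 - <<'E'
from h import *
lipnow()
rows([L(-4,4.5,12),L(8,4.5,12),L(16,4.5,9),L(22,4.5,6),L(28,4.3,3),L(36,4.3,2),L(46,4.3,2),L(54,4.3,2)])
E
```

```text
lip tray mm [-41.3  37.2  43.8] eul zyx [-0.7 10.7  0.4] F [-0.3 -0.4 -0.9] M [-0.01  0.33 -0.02] grip 49.8 t 6.95
q [-0.99 -0.5   1.34  2.09  0.46  1.07  1.89]
[-0.033, 0.019, -0.003, -32.703, -40.25, 43.675]
[-0.033, 0.019, -0.003, -44.545, -40.11, 45.614]
[-0.025, -0.032, -0.005, -47.644, -39.292, 49.875]
[-0.016, -0.084, -0.008, -48.928, -38.534, 54.064]
[-0.007, -0.135, -0.01, -50.351, -37.814, 58.69]
[-0.004, -0.152, -0.011, -56.797, -37.512, 61.188]
[-0.004, -0.152, -0.011, -66.664, -37.395, 62.804]
[-0.004, -0.152, -0.011, -74.559, -37.302, 64.096]
```

Joints 2 and 3 are at their limits, so the target is out of reach in this arm posture. I'll lift, extend outward and look at the joints.

```bash
python3 - <<'E'
from h import *
s=cur(); r=R.from_quat(s[1])
def W(*p): print(row(s,r,p))
p=s[0]
W(p[0]+.01,p[1],p[2]+.06); W(p[0]+.15,p[1],p[2]+.11); 
print(row(s,toolrot(-15,12),[.60,-.30,.25]))
E
```

```text
[0.0, 0.0, 0.0, -19.413, -1.391, -57.63]
[0.0, 0.0, 0.0, -163.603, -25.255, -84.832]
[0.086, -0.048, 0.427, -200.157, -74.834, -92.476]
```

Request:
jog_arm(
  plan=[
    [0,0,0,-10,0,-30,-1],
    [0,0,0,-19,0,-58,-1],
    [0,0,0,-60,-5,-70,-1],
    [0,0,0,-110,-12,-80,-1],
    [0,0,0,-164,-25,-85,-1],
    [0.04,-0.02,0.2,-180,-50,-90,-1],
    [0.09,-0.05,0.43,-200,-75,-92,-1],
    [0.09,-0.05,0.43,-200,-75,-92,-1],
    [0.09,-0.05,0.43,-200,-75,-92,-1],
    [0.09,-0.05,0.43,-200,-75,-92,-1],
  ],
)

```text
time: 7.95
ee_pos: [0.53, -0.2626, 0.2734]
eef_rot: [0.13, 0.984, -0.023, 0.124]
ft_force: [-0.7, -0.4, -0.6]
width: 0.0115
grip_force: 49.8
```

```bash
python3 - <<'E'
from h import *
lipnow(); s=cur(); print(s[0])
print(row(s,toolrot(-15,12),[.60,-.30,.25]),row(s,toolrot(-20,12),[.75,-.36,.28]))
E
```

```text
lip tray mm [ 77.5 -25.5 197.2] eul zyx [-25.8   5.3   1.8] F [-0.7 -0.4 -0.6] M [0.12 0.44 0.03] grip 49.8 t 7.95
q [-1.27 -0.5   1.34  1.76  0.56  1.28  1.3 ]
[ 0.53002894 -0.26255697  0.27344815]
[-0.013, 0.043, 0.001, -68.966, -17.632, 42.197] [0.007, 0.043, 0.086, -231.769, -36.872, 53.377]
```

```bash
cat > kin.py <<'E'
from h import *
from scipy.optimize import least_squares
def fk(q,p):
    sg,d,off=p[:4],p[4:12],p[12]
    Ry=lambda a:R.from_euler("y",a); Rz=lambda a:R.from_euler("z",a)
    r=Rz(sg[0]*q[0]); x=np.array([0,0,d[0]]); r=r*Ry(q[1]); x=x+r.apply([d[4],0,d[1]])
    r=r*Rz(sg[1]*q[2])*Ry(q[3]); x=x+r.apply([d[5],0,d[2]])
    r=r*Rz(sg[2]*q[4])*Ry(q[5]); x=x+r.apply([d[6],0,d[3]]); r=r*Rz(sg[3]*q[6]+off)
    return x+np.array([d[7],0,0]),r
E
python3 - <<'E'
from kin import *; import itertools
s=cur()[2]
Q=[[-1.34061,.33290,-.06471,1.46094,.02161,1.34989,-.08846],[-1.04245,-.31522,.36265,1.97153,.2742,1.15395,1.07339],[-.9117,-.4278,.8596,2.2095,.3167,.8874,1.6234],s["joint_positions"]]
X=[[.15622,.60476,.22173],[.45082,.19849,.30066],[.4759,-.0534,.1695],s["ee_pos"]]
O=[[.12602,.99203,-.00072,-.00006],[-.124,.977,.023,.173],[-.125,.976,.024,.174],s["eef_rot"]]
best=None
for sg in itertools.product((1,-1),repeat=4):
  for off in(0,np.pi,np.pi/2,-np.pi/2):
    e=0
    for q,o in zip(Q,O): e+=(fk(np.array(q),np.r_[sg,np.zeros(8),off])[1].inv()*R.from_quat(o)).magnitude()
    if best is None or e<best[0]: best=(e,sg,off)
print(best)
f=lambda d:np.concatenate([fk(np.array(q),np.r_[best[1],d,best[2]])[0]-x for q,x in zip(Q,X)])
# enough data? 12 eqs, 8 unknowns
r=least_squares(f,[.3,.4,.4,.2,0,0,0,0]); print(np.round(r.x,4),np.round(r.fun*1000,1)); np.save("kin.npy",np.r_[best[1],r.x,best[2]])
E
```

```text
(0.001816694336924324, (-1, -1, -1, -1), 1.5707963267948966)
[ 0.2063  0.4938  0.4777  0.3606 -0.0048 -0.0155  0.0102  0.0481] [ 3.   0.3  2.  -6.3 -1.2 -2.6  2.3  9.9  0.7  1.  -5.3 -0.1]
```

```bash
cat >> kin.py <<'E'
P=np.load("kin.npy") if __import__("os").path.exists("kin.npy") else None
LO=np.array([-2.6,-.5,-1.47,.16,-1.27,.06,-2.6]); HI=np.array([2.6,2.12,1.34,2.42,4.41,2.06,2.6])
def err(q,pos,rot):
    x,r=fk(q,P); return np.r_[np.array(pos)-x,(rot*r.inv()).as_rotvec()*.3]
def jac(q,pos,rot):
    e0=err(q,pos,rot); return np.array([(err(q+1e-5*np.eye(7)[i],pos,rot)-e0)/-1e-5 for i in range(7)]).T
def go(q,pos,rot,lam=.02,n=None):
    x,r=fk(q,P); w=(r.inv()*rot).as_rotvec(); n=n or int(max(np.linalg.norm(np.array(pos)-x)/.012,np.linalg.norm(w)/.04))+1
    for k in list(np.linspace(0,1,n+1)[1:])+[1]*4:
        p=x+(np.array(pos)-x)*k; rr=r*R.from_rotvec(w*k)
        free=np.ones(7,bool)
        for _ in range(3):
            J=jac(q,p,rr)*free; dq=J.T@np.linalg.solve(J@J.T+lam**2*np.eye(6)*.01,err(q,p,rr))
            qn=q+dq; bad=((qn<LO)|(qn>HI))&free; 
            if not bad.any(): break
            free&=~bad
        q=np.clip(q+dq,LO,HI)
    return q,np.linalg.norm(err(q,pos,rot)[:3])*1000
def ik(pos,rot,q0,home):
    f=lambda q:np.r_[err(q,pos,rot)*100,.03*(q-home)]
    s=least_squares(f,np.clip(q0,LO+.02,HI-.02),bounds=(LO,HI)); return s.x,np.linalg.norm(err(s.x,pos,rot)[:3])*1000
E
python3 - <<'E'
from kin import *
np.set_printoptions(precision=2,suppress=True)
q=np.array([-1.34061,.33290,-.06471,1.46094,.02161,1.34989,-.08846])
for p,r in(([.4508,.1985,.3007],toolrot(14.7,20)),([.5393,-.0295,.2421],toolrot(14.7,20)),([.583,-.0245,.1284],toolrot(14.5,20)),([.4759,-.0534,.1695],toolrot(14.4,20)),([.5228,-.256,.2262],toolrot(10.6,20)),L(-4,80,12),L(-4,6,12)):
    pos,rot=(p,r) if not isinstance(p,R) else (r,p); q,e=go(q,pos,rot); print(q,round(e,1))
home=np.array([.5,.3,0,1.5,0,1.3,.5])
for a in (L(-4,6,12),L(20,6,4),L(60,4,2),L(100,10,0),L(110,60,-20)):
    rot,pos=a
    for y7 in(0.,-1.,1.): 
        q2,e=ik(pos,rot,home+[0,0,0,0,0,0,y7],home); print("ik",q2,round(e,1))
E
```

```text
[-1.03 -0.3   0.36  1.96  0.26  1.15  1.09] 0.0
[-1.02 -0.31  0.93  1.99  0.22  1.    1.68] 0.0
[-1.14  0.08  1.32  2.08 -0.33  0.74  2.2 ] 0.0
[-0.87 -0.42  0.86  2.21  0.3   0.89  1.66] 0.0
[-1.03 -0.43  1.32  1.91  0.3   1.02  1.98] 6.8
[-0.95 -0.43  1.32  2.    0.39  1.09  1.98] 25.3
[-0.92 -0.43  1.32  2.13  0.45  0.95  1.93] 51.1
ik [ 0.82  0.16 -0.11  1.98 -0.15  0.94  2.55] 0.0
ik [ 0.82  0.16 -0.11  1.98 -0.15  0.94  2.55] 0.0
ik [ 0.82  0.16 -0.11  1.98 -0.15  0.94  2.55] 0.0
ik [ 1.42  0.16 -0.7   2.07 -0.17  0.79  2.6 ] 0.0
ik [ 1.42  0.16 -0.7   2.07 -0.17  0.79  2.6 ] 0.0
ik [ 1.42  0.16 -0.7   2.07 -0.17  0.79  2.6 ] 0.0
ik [ 1.2   0.19 -0.52  2.05 -0.23  0.74  2.6 ] 0.0
ik [ 1.2   0.19 -0.52  2.05 -0.23  0.74  2.6 ] 0.0
ik [ 1.2   0.19 -0.52  2.05 -0.23  0.74  2.6 ] 0.0
ik [ 1.03  0.21 -0.39  2.02 -0.28  0.71  2.6 ] 0.0
ik [ 1.03  0.21 -0.39  2.02 -0.28  0.71  2.6 ] 0.0
ik [ 1.03  0.21 -0.39  2.02 -0.28  0.71  2.6 ] 0.0
ik [ 2.1   0.48 -1.47  2.24 -0.08  0.36  2.6 ] 4.9
ik [ 2.1   0.48 -1.47  2.24 -0.08  0.36  2.6 ] 4.9
ik [ 2.1   0.48 -1.47  2.24 -0.08  0.36  2.6 ] 4.9
```

```bash
cat > sim.py <<'E'
from kin import *
np.set_printoptions(precision=2,suppress=True)
F=R.from_euler("z",np.pi)
def run(q,seq):
    for name,rot,pos in seq:
        q,e=go(q,pos,rot); m=min((q-LO).min(),(HI-q).min()); print(f"{name:10}",q,"err",round(e,1),"margin",round(m,2),"" if e<2 else "<<<<")
    return q
E
python3 - <<'E'
from sim import *
q=cur()[2]["joint_positions"]
o=[.52,-.09]
for yaw in (10,0,):
  print("yaw",yaw)
  A=lambda z:scoop_tool([o[0],o[1],z],yaw,0)
  q1=run(q,[("up",*A(.12)),("down",*A(.001))])
  # release, retreat along tool
  rot,pos=A(.001); zt=rot.apply([0,0,1])
  q2=run(q1,[("retreat",rot,pos-.12*zt),("left",toolrot(10,0),[.45,.25,.3]),("home",toolrot(75,0),[.156,.605,.25]),("spin",toolrot(75,0)*F,[.156,.605,.25])][:3])
  for pth in ([("arc1",toolrot(40,0),[.5,.5,.3]),("arc2",toolrot(0,0),[.7,.0,.3])],):
     run(q2,pth)
# direct flipped continuation with home posture
q0=np.array([-1.34061,.33290,-.06471,1.46094,.02161,1.34989,-.08846])
for h in ([.55,.45,.3],[.62,.3,.3]):
  print("route",h)
  A=lambda z:scoop_tool([o[0],o[1],z],5,0)
  rot,pos=A(.001); rot=rot*F; zt=rot.apply([0,0,1])
  run(q0,[("a",toolrot(30,0)*F,h),("b",toolrot(0,0)*F,[.7,0,.3]),("pre",rot,pos-.12*zt),("grasp",rot,pos)])
E
```

```text
yaw 10
up         [-0.92 -0.5   0.92  2.17  0.4   0.97  1.57] err 0.0 margin 0.0 
down       [-1.08 -0.38  1.22  2.34  0.41  0.64  1.62] err 0.0 margin 0.08 
retreat    [-0.63 -0.48  0.75  2.23  0.28  0.95  1.74] err 0.0 margin 0.02 
left       [-0.84  0.02  0.28  1.66 -0.01  1.46  1.19] err 0.0 margin 0.52 
home       [-1.28  0.32 -0.15  1.42  0.05  1.4   1.45] err 0.0 margin 0.66 
arc1       [-0.9   0.44  0.1   1.15 -0.04  1.55  1.46] err 0.0 margin 0.51 
arc2       [-0.28  0.41  0.42  1.22 -0.17  1.54  1.69] err 0.0 margin 0.52 
yaw 0
up         [-0.94 -0.5   0.86  2.19  0.49  0.98  1.28] err 0.0 margin 0.0 
down       [-1.06 -0.36  1.13  2.36  0.5   0.64  1.31] err 0.0 margin 0.06 
retreat    [-0.64 -0.49  0.66  2.26  0.36  0.95  1.43] err 0.0 margin 0.01 
left       [-0.89  0.03  0.34  1.66 -0.01  1.46  1.19] err 0.0 margin 0.53 
home       [-1.33  0.32 -0.09  1.42  0.03  1.4   1.46] err 0.0 margin 0.66 
arc1       [-0.93  0.44  0.15  1.15 -0.07  1.55  1.48] err 0.0 margin 0.51 
arc2       [-0.31  0.42  0.48  1.22 -0.19  1.54  1.71] err 0.0 margin 0.52 
route [0.55, 0.45, 0.3]
a          [-1.02  0.47  0.47  1.15 -0.21  1.56 -1.64] err 0.0 margin 0.5 
b          [-0.45  0.46  0.71  1.22 -0.29  1.56 -1.36] err 0.0 margin 0.5 
pre        [-0.52 -0.45  0.64  2.24  0.24  0.93 -1.48] err 0.0 margin 0.05 
grasp      [-0.7  -0.18  0.94  2.35  0.06  0.58 -1.28] err 0.0 margin 0.07 
route [0.62, 0.3, 0.3]
a          [-0.83  0.42  0.53  1.24 -0.21  1.54 -1.38] err 0.0 margin 0.52 
b          [-0.45  0.46  0.71  1.22 -0.29  1.56 -1.36] err 0.0 margin 0.5 
pre        [-0.53 -0.45  0.65  2.24  0.25  0.93 -1.48] err 0.0 margin 0.05 
grasp      [-0.71 -0.19  0.94  2.35  0.07  0.58 -1.28] err 0.0 margin 0.07
```

```bash
cat >> sim.py <<'E'
TAU=5
def st2(o,yaw,pitch,ref=(0,0,0),tau=TAU):
    a=axes(yaw,pitch); t=tau*D; g=np.array([-.052+.019*np.sin(t),0,.086-.019*np.cos(t)])
    return a*toolrot(0,tau)*F, np.array(o)+a.apply(g-np.array(ref))
L2=lambda x,z,p,y=0:st2(tray(x,y,z),TY,p,LIP)
POT=np.array([.503,.226])
def pour(dx,z,p,yaw=15): return st2(np.r_[POT,z]+axes(yaw,0).apply([dx,0,0]),yaw,p,LIP)
TASK=[("s1",*L2(-4,80,12)),("s2",*L2(-4,5,12)),("s3",*L2(20,4,4)),("s4",*L2(60,4,2)),("s5",*L2(100,6,2)),("s6",*L2(106,30,-15)),("s7",*L2(80,150,-20)),
 ("mid",*st2([.56,-.05,.25],10,-15)),("p1",*pour(-.06,.17,-10)),("p2",*pour(-.01,.11,10)),("p3",*pour(0,.105,35)),("p4",*pour(0,.105,60)),("p5",*pour(-.05,.2,0))]
E
cat > search.py <<'E'
from sim import *
import io,contextlib
O=[.57,-.12]; YS=0
def quiet(q,seq):
    m=9;es=0
    for n,r,p in seq:
        q,e=go(q,p,r,n=6); es+=e; m=min(m,(q-LO).min(),(HI-q).min())
        if e>20: return q,es+500,m
    return q,es,m
A=lambda z:scoop_tool([O[0],O[1],z],YS,0)
q=cur()[2]["joint_positions"]
rot,pos=A(.001); zt=rot.apply([0,0,1])
q1=run(q,[("up",*A(.12)),("down",*A(.001)),("retreat",rot,pos-.13*zt)])
g=st2([O[0],O[1],.001],YS,0); zz=g[0].apply([0,0,1])
rs=np.random.default_rng(0); best=[]
import time; t0=time.time()
while time.time()-t0<150:
    n=rs.integers(1,4); via=[]
    for _ in range(n):
        az=rs.uniform(-50,70); r=rs.uniform(.5,.85); via.append(("v",toolrot(rs.uniform(-90,90)+0,rs.uniform(-10,25))*(F if rs.random()<.6 else R.identity()),[round(r*np.cos(az*D),2),round(r*np.sin(az*D),2),.35]))
    qa,e,m=quiet(q1,via+[("pre",g[0],g[1]-.13*zz),("g",*g)])
    if e>3: continue
    qb,e2,m2=quiet(qa,[("lift",*st2([O[0],O[1],.12],YS,0))]+TASK)
    best.append((e2-200*min(m2,.15),m,m2,e2,via,qa)); best.sort(key=lambda b:b[0])
print(len(best))
import pickle; pickle.dump(best[:5],open("best.pkl","wb"))
for b in best[:3]: print(b[:4],[(np.round(v[1].as_quat(),2),v[2]) for v in b[4]],b[5])
b=best[0]; run(run(q1,b[4]+[("pre",g[0],g[1]-.13*zz),("g",*g)]),[("lift",*st2([O[0],O[1],.12],YS,0))]+TASK)
E
python3 search.py
```

```text
up         [-1.18 -0.5   1.11  2.09  0.56  0.98  1.29] err 0.0 margin 0.0 
down       [-1.27 -0.45  1.31  2.29  0.69  0.68  1.19] err 14.7 margin 0.03 <<<<
retreat    [-0.93 -0.5   0.93  2.16  0.48  0.98  1.36] err 0.0 margin 0.0 
142
(np.float64(4.31736238468082), np.float64(0.18775936945710514), np.float64(0.05704725935357491), np.float64(15.726814255395801)) [(array([ 0.96,  0.28, -0.04,  0.01]), [np.float64(0.69), np.float64(0.03), 0.35])] [-0.69  0.28  1.09  2.05 -0.36  0.91 -0.98]
(np.float64(4.498951944728347), np.float64(0.27278247382829324), np.float64(0.06267497254755439), np.float64(17.033946454239224)) [(array([ 0.96,  0.2 ,  0.19, -0.04]), [np.float64(0.53), np.float64(-0.06), 0.35]), (array([ 0.12,  0.99, -0.01,  0.1 ]), [np.float64(0.29), np.float64(0.61), 0.35]), (array([ 0.92,  0.39,  0.06, -0.03]), [np.float64(0.29), np.float64(0.59), 0.35])] [-0.57  0.23  0.94  2.05 -0.28  0.89 -1.05]
(np.float64(4.502994348106448), np.float64(0.22355879794132272), np.float64(0.055742682548601596), np.float64(15.651530857826767)) [(array([ 0.58,  0.81, -0.05,  0.08]), [np.float64(0
[... 668 characters left out ...]
0 margin 0.3 
s5         [-0.25  0.47  1.01  1.83 -0.51  1.07 -0.43] err 0.0 margin 0.33 
s6         [-0.2   0.26  0.97  2.08 -0.68  0.77 -0.19] err 0.0 margin 0.34 
s7         [-0.33 -0.08  1.03  2.04 -0.31  0.84 -0.5 ] err 0.0 margin 0.31 
mid        [-0.3  -0.3   0.37  1.95  0.08  1.12 -1.35] err 0.0 margin 0.2 
p1         [-0.41 -0.39 -0.21  2.17  0.06  1.12 -1.94] err 0.0 margin 0.11 
p2         [-0.37  0.02 -0.07  1.91 -0.06  1.29 -1.74] err 0.0 margin 0.51 
p3         [-0.29  0.4  -0.03  1.51 -0.17  1.72 -1.62] err 0.0 margin 0.34 
p4         [ 0.01  0.77 -0.46  1.22 -0.12  2.03 -1.82] err 13.7 margin 0.03 <<<<
p5         [ 0.09 -0.29 -0.49  1.97 -0.13  1.34 -1.68] err 0.0 margin 0.21
```

```bash
sed -i 's/^TAU=5/TAU=14/' sim.py; cat > t.py <<'E'
from sim import *
q=cur()[2]["joint_positions"]
for O,YS in (([.53,-.09],5),([.55,-.09],0)):
  print(O,YS); A=lambda z:scoop_tool([O[0],O[1],z],YS,0)
  rot,pos=A(.001); zt=rot.apply([0,0,1])
  q1=run(q,[("up",*A(.12)),("down",*A(.001)),("retreat",rot,pos-.13*zt)])
  g=st2([O[0],O[1],.001],YS,0); zz=g[0].apply([0,0,1])
  run(q1,[("v",toolrot(-25,0)*F,[.69,.03,.35]),("pre",g[0],g[1]-.13*zz),("g",*g),("lift",*st2([O[0],O[1],.12],YS,0))]+TASK)
rows([A(.12),A(.02),A(.001)])
E
python3 t.py
```

```text
[0.53, -0.09] 5
up         [-0.99 -0.5   0.93  2.16  0.47  0.97  1.41] err 0.0 margin 0.0 
down       [-1.14 -0.38  1.23  2.33  0.48  0.64  1.44] err 0.0 margin 0.09 
retreat    [-0.66 -0.49  0.72  2.22  0.33  0.97  1.57] err 0.0 margin 0.01 
v          [-2.22 -0.48  1.33  1.86  1.06  1.38  2.59] err 119.9 margin 0.01 <<<<
pre        [-2.23 -0.48  1.17  2.4   1.12  1.49  2.59] err 152.5 margin 0.01 <<<<
g          [-2.18 -0.48  1.32  2.4   1.2   1.27  2.59] err 139.8 margin 0.01 <<<<
lift       [-2.24 -0.48  1.31  2.4   1.25  1.38  2.59] err 145.5 margin 0.01 <<<<
s1         [-1.93 -0.48  1.34  2.4   1.3   1.35  2.59] err 198.7 margin 0.0 <<<<
s2         [-1.91 -0.48  1.34  2.4   1.26  1.29  2.59] err 200.5 margin 0.0 <<<<
s3         [-1.83 -0.48  1.34  2.4   1.36  1.21  2.59] err 189.3 margin 0.0 <<<<
s4         [-1.69 -0.48  1.34  2.4   1.52  1.02  2.59] err 171.4 margin 0.0 <<<<
s5         [-1.46 -0.48  1.34  2.4   1.79  0.72  2.59] err 155.4 margin 0.0 <<<<
s6         [-1.33 -0.15  1.34  2.42  1.95  0.59  2.59] err 154.2 margin 0.0 <<<<
s7         [-0.94 -0.35  1.34  2.42  2.94  
[... 1593 characters left out ...]
 -0.32  1.34  2.42  2.94  0.07  2.58] err 115.7 margin 0.0 <<<<
mid        [-0.46 -0.26  0.65  2.42  2.83  0.07  2.58] err 164.8 margin 0.0 <<<<
p1         [ 0.27 -0.18 -0.42  2.42  2.2   0.07  2.58] err 311.9 margin 0.0 <<<<
p2         [ 0.29 -0.14 -0.51  2.42  2.13  0.07  2.58] err 230.9 margin 0.0 <<<<
p3         [ 0.26 -0.07 -0.5   2.42  2.11  0.07  2.58] err 189.5 margin 0.0 <<<<
p4         [ 0.16  0.07 -0.45  2.42  2.1   0.07  2.58] err 182.3 margin 0.0 <<<<
p5         [-1.05 -0.11  0.74  2.42  2.01  0.06  2.58] err 274.3 margin 0.0 <<<<
[-0.09, -0.098, -0.248, 88.607, 160.884, 63.134]
[-0.09, -0.098, -0.248, 113.536, 162.142, 159.969]
[-0.09, -0.098, -0.248, 118.272, 162.381, 178.367]
```

```bash
sed -i 's/toolrot(-25,0)\*F,\[.69/toolrot(35,0)*F,[.69/; s/,(\[.55,-.09\],0))/,)/' t.py; python3 t.py
```

```text
[0.53, -0.09] 5
up         [-0.99 -0.5   0.93  2.16  0.47  0.97  1.41] err 0.0 margin 0.0 
down       [-1.14 -0.38  1.23  2.33  0.48  0.64  1.44] err 0.0 margin 0.09 
retreat    [-0.66 -0.49  0.72  2.22  0.33  0.97  1.57] err 0.0 margin 0.01 
v          [-0.41  0.42  0.58  1.14 -0.22  1.65 -0.85] err 0.0 margin 0.41 
pre        [-0.45 -0.29  0.61  2.13  0.12  1.02 -1.38] err 0.0 margin 0.21 
g          [-0.49 -0.03  0.76  2.25 -0.09  0.69 -1.15] err 0.0 margin 0.17 
lift       [-0.49 -0.21  0.66  2.09  0.08  0.98 -1.34] err 0.0 margin 0.29 
s1         [-0.23  0.23  1.02  1.84 -0.26  1.2  -0.51] err 0.0 margin 0.32 
s2         [-0.16  0.32  0.97  1.94 -0.36  1.06 -0.41] err 0.0 margin 0.37 
s3         [-0.13  0.25  0.95  2.02 -0.45  0.93 -0.32] err 0.0 margin 0.39 
s4         [-0.13  0.29  0.92  2.   -0.52  0.91 -0.32] err 0.0 margin 0.42 
s5         [-0.14  0.35  0.89  1.93 -0.55  0.93 -0.36] err 0.0 margin 0.45 
s6         [ 0.01  0.19  0.81  2.17 -0.88  0.7   0.06] err 0.0 margin 0.25 
s7         [-0.02 -0.1   0.83  2.13 -0.56  0.77 -0.21] err 0.0 margin 0.29 
mid        [ 0.06 -0.37  0.14  2.06 -0.1   0.97 -1.15] err 0.0 margin 0.13 
p1         [-0.54 -0.49 -0.17  2.27  0.15  1.01 -2.06] err 0.0 margin 0.01 
p2         [-0.53 -0.09  0.05  2.01 -0.02  1.14 -1.78] err 0.0 margin 0.41 
p3         [-0.42  0.29  0.13  1.61 -0.2   1.59 -1.58] err 0.0 margin 0.47 
p4         [-0.31  0.68  0.12  1.23 -0.3   2.02 -1.55] err 0.0 margin 0.04 
p5         [-0.55 -0.35 -0.05  2.06  0.07  1.21 -1.92] err 0.0 margin 0.15 
[-0.116, -0.098, -0.331, 106.161, 151.85, 58.732]
[-0.116, -0.098, -0.331, 131.089, 153.109, 155.567]
[-0.116, -0.098, -0.331, 135.826, 153.348, 173.966]
```

Request:
jog_arm(
  plan=[
    [-0.04,-0.03,-0.1,30,45,18,-1],
    [-0.08,-0.07,-0.2,70,90,36,-1],
    [-0.12,-0.1,-0.33,106,135,59,-1],
    [-0.12,-0.1,-0.33,106,152,59,-1],
    [-0.12,-0.1,-0.33,106,152,59,-1],
    [-0.12,-0.1,-0.33,106,152,59,-1],
    [-0.12,-0.1,-0.33,115,152,95,-1],
    [-0.12,-0.1,-0.33,124,153,130,-1],
    [-0.12,-0.1,-0.33,131,153,156,-1],
    [-0.12,-0.1,-0.33,131,153,156,-1],
    [-0.12,-0.1,-0.33,131,153,156,-1],
  ],
)

```text
time: 9.05
ee_pos: [0.4856, -0.0943, 0.0887]
eef_rot: [-0.041, 0.984, 0.009, 0.175]
ft_force: [1.7, 0.8, -1.2]
width: 0.0118
grip_force: 49.8
```

```bash
cat >> t.py <<'E'
print("---"); s=cur(); a=R.from_quat(s[1])*REL.inv(); print("scoop origin",np.array(s[0])-a.apply([-.046,0,.0682]),a.as_euler("zyx",degrees=True),s[2]["joint_positions"],s[2]["ft_force"])
E
python3 t.py | tail -5
```

```text
[0.002, 0.003, -0.005, -32.955, 0.809, -93.902]
[0.002, 0.003, -0.005, 1.505, 0.453, -0.028]
[0.002, 0.003, -0.005, 8.053, 0.386, 17.809]
---
scoop origin [ 0.53 -0.09  0.02] [ 4.79 -0.14  0.22] [-1.11 -0.34  1.18  2.28  0.4   0.67  1.48] [ 1.68  0.75 -1.16]
```

Request:
jog_arm(
  plan=[
    [0,0,0,3,0,9,-1],
    [0,0,0,6,0,18,-1],
    [0,0,0,6,0,18,-1],
    [0,0,0,6,0,18,-1],
    [0,0,0,6,0,18,1],
    [0,0,0,6,0,18,1],
    [0,0,0,6,0,18,1],
    [0,0,0,6,0,18,1],
    [0,0,0,6,0,18,1],
    [0,0,0,6,0,18,1],
    [0,0,0,6,0,18,1],
    [0,0,0,6,0,18,1],
  ],
)

```text
time: 10.25
ee_pos: [0.4854, -0.0938, 0.0686]
eef_rot: [-0.041, 0.984, 0.009, 0.175]
ft_force: [0.3, 0.1, 0.7]
width: 0.0677
grip_force: 0.0
```

Request:
jog_arm(
  plan=[
    [0,0,0,0,0,0,1],
    [0,0,0,0,0,0,1],
    [0,0,0,0,0,-30,1],
    [0,0,0,0,0,-70,1],
    [0,0,0,0,0,-110,1],
    [0,0,0,0,0,-130,1],
    [0,0,0,0,0,-130,1],
  ],
)

```text
time: 10.95
ee_pos: [0.4416, -0.0988, 0.1933]
eef_rot: [-0.04, 0.983, 0.009, 0.177]
ft_force: [-0.0, -0.2, -0.1]
width: 0.087
grip_force: 0.0
```

```bash
python3 - <<'E'
from sim import *
s=cur(); print(s[0],s[2]["joint_positions"],s[2]["width"],s[2]["time"])
c=wrist("w3.png"); np.savez("w3.npz",**c)
h=hsv(c); r,cc=np.indices(h.shape[:2]); a=axes(5,0)
Y=pts(c,rng(h,(5,100,40),(34,255,255))&(r>120)&(r<300)&(cc>180)&(cc<380))[0]; Y=Y[(Y[:,0]<.62)&(Y[:,2]<.14)]
T=a.inv().apply(Y-np.array([.53,-.09,0]))*1000
hd=T[(T[:,2]>60)&(abs(T[:,1])<12)&(T[:,0]<-30)]; print("handle",hd.min(0),hd.max(0),len(hd))
w=T[T[:,2]<40]; print(np.percentile(w,[1,99],axis=0)); print(cv2.minAreaRect(w[:,:2].astype(np.float32)))
f=T[(T[:,2]<8)&(abs(T[:,1])<35)&(T[:,0]>-35)&(T[:,0]<30)]; print("floor z",np.median(f[:,2]) if len(f) else None)
print(row(s,toolrot(35,0)*F,[.69,.03,.35]),row(s,toolrot(95,0),[.58,-.04,.33]))
q=s[2]["joint_positions"]
run(q,[("v",toolrot(35,0)*F,[.69,.03,.35])])
E
```

```text
[ 0.44 -0.1   0.19] [-0.67 -0.49  0.69  2.23  0.33  0.96  1.51] 0.08703606467176953 10.95
handle [-63.24  -6.58  60.05] [-36.76   5.32 113.2 ] 826
[[-49.37 -46.51   0.63]
 [ 42.15  43.98  36.73]]
((1.6251220703125, -1.319488525390625), (99.82718658447266, 128.24166870117188), 89.24503326416016)
floor z 2.436934315984657
[0.464, 0.12, 2.576, -296.304, 108.873, -56.682] [-0.277, 0.282, -1.559, -181.319, 47.961, -78.319]
v          [-0.41  0.42  0.57  1.14 -0.22  1.65 -0.85] err 0.0 margin 0.41
```

Request:
jog_arm(
  plan=[
    [0.03,0.01,0.15,-10,5,-40,1],
    [0.05,0.01,0.29,-40,10,-80,1],
    [0.08,0.02,0.43,-60,20,-110,1],
    [0.1,0.03,0.57,-90,30,-120,1],
    [0.13,0.03,0.72,-110,40,-110,1],
    [0.15,0.04,0.86,-130,50,-105,1],
    [0.18,0.05,1.0,-150,60,-100,1],
    [0.2,0.05,1.14,-170,70,-90,1],
    [0.23,0.06,1.28,-190,75,-85,1],
    [0.26,0.07,1.42,-210,80,-80,1],
    [0.28,0.07,1.57,-230,85,-75,1],
    [0.31,0.08,1.72,-250,90,-70,1],
  ],
)

```text
time: 12.2
ee_pos: [0.6441, 0.0092, 0.3412]
eef_rot: [0.74, 0.668, 0.001, 0.076]
ft_force: [0.1, -1.0, 1.0]
width: 0.087
grip_force: 0.0
```

```bash
cat > u.py <<'E'
from sim import *
O=[.532,-.0905]; YS=5
s=cur(); q=s[2]["joint_positions"]; print(s[0],q,s[2]["time"])
g=st2([O[0],O[1],.001],YS,0); zz=g[0].apply([0,0,1])
V=("v",toolrot(35,0)*F,[.69,.03,.35]); PR=("pre",g[0],g[1]-.13*zz); G=("g",*g)
E
cat > u1.py <<'E'
from u import *
run(q,[V,PR,G]); rows([V[1:],PR[1:],G[1:]])
run(q,[PR,G])
E
python3 u1.py
```

```text
[0.64 0.01 0.34] [-0.48  0.27  0.43  1.33  0.01  1.47 -0.18] 12.2
v          [-0.4   0.41  0.56  1.14 -0.22  1.64 -0.85] err 0.0 margin 0.42 
pre        [-0.43 -0.28  0.6   2.12  0.11  1.02 -1.36] err 0.0 margin 0.22 
g          [-0.47 -0.03  0.74  2.25 -0.1   0.69 -1.14] err 0.0 margin 0.17 
[0.151, 0.045, 0.857, 24.62, 44.404, -6.235]
[-0.004, 0.208, 1.392, -111.021, -195.205, 136.9]
[-0.004, 0.208, 1.392, -92.316, -178.928, 264.513]
pre        [-0.34 -0.26  0.53  2.12  0.08  1.02 -1.33] err 0.0 margin 0.24 
g          [-0.37 -0.02  0.64  2.25 -0.11  0.69 -1.13] err 0.0 margin 0.17
```

Request:
jog_arm(
  plan=[
    [0,0.03,0.15,-15,-30,10,1],
    [0,0.05,0.29,-30,-60,25,1],
    [0,0.08,0.43,-45,-90,40,1],
    [0,0.1,0.57,-60,-120,60,1],
    [0,0.13,0.71,-75,-150,80,1],
    [0,0.15,0.85,-90,-180,100,1],
    [0,0.18,1.0,-111,-195,120,1],
    [0,0.21,1.14,-111,-195,137,1],
    [0,0.21,1.28,-111,-195,137,1],
    [0,0.21,1.39,-111,-195,137,1],
    [0,0.21,1.39,-111,-195,137,1],
    [0,0.21,1.39,-111,-195,137,1],
  ],
)

```text
time: 13.4
ee_pos: [0.4535, -0.0988, 0.1949]
eef_rot: [0.991, 0.049, 0.121, -0.008]
ft_force: [1.1, -0.1, -0.3]
width: 0.0868
grip_force: 0.0
```

```bash
cat > u2.py <<'E'
from u import *
run(q,[PR,G]); rows([PR[1:],G[1:]])
c=wrist("w4.png"); np.savez("w4.npz",**c); h=hsv(c)
Y=pts(c,rng(h,(5,100,40),(34,255,255)))[0]; T=axes(5,0).inv().apply(Y-np.array([.53,-.09,0]))*1000
T=T[(abs(T[:,0])<80)&(abs(T[:,1])<60)&(T[:,2]>-3)]
for lo,hi in((95,118),(60,95)):
    k=T[(T[:,2]>lo)&(T[:,2]<hi)&(T[:,0]<-28)]; print(lo,len(k),np.percentile(k,[2,98],axis=0) if len(k) else "")
E
python3 u2.py
```

```text
[ 0.45 -0.1   0.19] [-0.34 -0.24  0.45  2.11  0.06  1.01 -1.39] 13.4
pre        [-0.31 -0.26  0.51  2.12  0.07  1.01 -1.32] err 0.0 margin 0.24 
g          [-0.34 -0.02  0.61  2.25 -0.11  0.69 -1.13] err 0.0 margin 0.17 
[-0.007, 0.001, 0.01, 0.044, -1.411, 0.185]
[-0.007, 0.001, 0.01, 0.14, -0.545, 130.182]
95 454 [[-60.33  -6.03 108.97]
 [-37.04   4.82 112.78]]
60 63 [[-34.91  -2.85  88.54]
 [-28.17   2.24  92.08]]
```

View pics/w4.png

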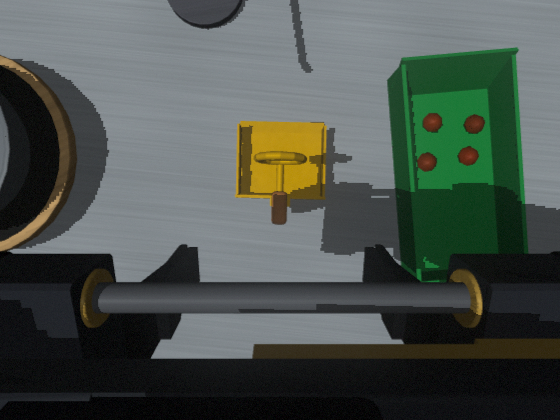

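The scoop stands upright with its handle at (279,208) and ring at (280,158). The tray and its four chunks are at upper right. Handle centre fits, so I descend and grip.

Request:
jog_arm(
  plan=[
    [-0.01,0,0.01,0,-1,40,1],
    [-0.01,0,0.01,0,-1,80,1],
    [-0.01,0,0.01,0,-1,110,1],
    [-0.01,0,0.01,0,-1,130,1],
    [-0.01,0,0.01,0,-1,130,-1],
    [-0.01,0,0.01,0,-1,130,-1],
    [-0.01,0,0.01,0,-1,130,-1],
    [-0.01,0,0.01,0,-1,130,-1],
    [-0.01,0,0.01,0,-1,130,-1],
    [-0.01,0,0.01,0,-1,130,-1],
    [-0.01,0,0.01,0,-1,130,-1],
    [-0.01,0,0.01,0,-1,130,-1],
  ],
  squeeze=60,
)

```text
time: 14.65
ee_pos: [0.4849, -0.0942, 0.0697]
eef_rot: [0.992, 0.042, 0.122, -0.004]
ft_force: [0.6, -0.7, 0.4]
width: 0.0311
grip_force: 0.0
```

Request:
jog_arm(
  plan=[
    [0,0,0,0,0,0,-1],
    [0,0,0,0,0,0,-1],
    [0,0,0,0,0,0,-1],
    [0,0,0,0,0,0,-1],
    [0,0,0,0,0,0,-1],
    [0,0,0,0,0,0,-1],
    [0,0,0,0,0,0,-1],
  ],
)

```text
time: 15.35
ee_pos: [0.485, -0.0942, 0.0696]
eef_rot: [0.992, 0.042, 0.122, -0.004]
ft_force: [0.6, 0.2, -0.9]
width: 0.0117
grip_force: 60.0
```

```bash
cat > u3.py <<'E'
from u import *
print(s[0],R.from_quat(s[1]).as_matrix()[:,2],axes(5,0).inv().apply(s[0]-np.array([O[0],O[1],0]))*1000)
seq=[("lift",*st2([.532,-.0905,.13],5,0)),("x",*st2(tray(-20,0,130),TY,6)),("s1",*L2(-4,80,12)),("s2",*L2(-4,5,12))]
run(q,seq); rows([t[1:] for t in seq])
E
python3 u3.py
```

```text
[ 0.48 -0.09  0.07] [-0.36  0.02  0.51  2.2  -0.1   0.69 -1.27] 15.35
[ 0.48 -0.09  0.07] [ 0.24  0.02 -0.97] [-47.19   0.38  69.58]
lift       [-0.33 -0.19  0.52  2.07  0.03  1.   -1.3 ] err 0.0 margin 0.31 
x          [-0.14  0.1   0.88  1.83 -0.22  1.18 -0.58] err 0.0 margin 0.46 
s1         [-0.12  0.2   0.88  1.84 -0.22  1.19 -0.55] err 0.0 margin 0.46 
s2         [-0.07  0.28  0.85  1.93 -0.31  1.05 -0.47] err 0.0 margin 0.49 
[0.003, -0.001, -0.003, 30.837, 0.696, -124.214]
[0.041, -0.104, -0.095, -1.508, 189.47, -136.454]
[0.054, -0.208, -0.091, -25.597, 192.527, -103.18]
[0.054, -0.208, -0.091, -43.789, 192.339, -30.42]
```

```bash
sed -i 's/g=np.array(\[.*\])$/g=np.array([-.0472,0,.0696])/' sim.py; grep -n "g=np" sim.py; python3 u3.py | tail -4
```

```text
10:    a=axes(yaw,pitch); t=tau*D; g=np.array([-.0472,0,.0696])
[0.003, -0.001, -0.003, 31.528, 0.7, -126.139]
[0.041, -0.104, -0.095, -0.621, 189.472, -138.297]
[0.054, -0.208, -0.091, -24.523, 192.546, -104.921]
[0.054, -0.208, -0.091, -42.714, 192.359, -32.161]
```

Request:
jog_arm(
  plan=[
    [0,0,0,12,0,-45,-1],
    [0,0,0,22,0,-90,-1],
    [0,0,0,31,0,-126,-1],
    [0.02,-0.04,-0.03,20,50,-130,-1],
    [0.03,-0.07,-0.06,10,100,-134,-1],
    [0.04,-0.1,-0.09,0,150,-137,-1],
    [0.05,-0.15,-0.09,-5,190,-138,-1],
    [0.05,-0.21,-0.09,-20,192,-120,-1],
    [0.05,-0.21,-0.09,-25,192,-105,-1],
    [0.05,-0.21,-0.09,-30,192,-80,-1],
    [0.05,-0.21,-0.09,-37,192,-55,-1],
    [0.05,-0.21,-0.09,-37,192,-55,-1],
  ],
)

```text
time: 16.55
ee_pos: [0.4498, -0.2883, 0.1114]
eef_rot: [0.996, 0.089, 0.014, -0.02]
ft_force: [-0.9, 0.5, -1.7]
width: 0.0115
grip_force: 60.0
```

```bash
cat >> sim.py <<'E'
def lip2():
    p,q,s=cur(); a=R.from_quat(q)*(toolrot(0,TAU)*F).inv(); lw=np.array(p)+a.apply(np.array(LIP)-np.array([-.0472,0,.0696])); t=axes(TY,0).inv()
    print("lip tray",np.round(t.apply(lw-np.r_[TR,0])*1000,1),"world",np.round(lw,3),"zyx",np.round((t*a).as_euler("zyx",degrees=True),1),"F",np.round(s["ft_force"],1),"t",s["time"],"q",s["joint_positions"])
E
cat > u4.py <<'E'
from sim import *
lip2(); s=cur(); q=s[2]["joint_positions"]
seq=[("a",*L2(-4,5,12)),("b",*L2(8,4.5,12)),("c",*L2(16,4.5,9)),("d",*L2(22,4.3,6)),("e",*L2(28,4.2,3)),("f",*L2(36,4,2)),("g",*L2(46,4,2)),("h",*L2(56,4,2))]
rows([t[1:] for t in seq])
E
python3 u4.py
```

```text
lip tray [-6.4  1.8 24.9] world [ 0.52 -0.27  0.03] zyx [-0.3 12.2  2.2] F [-0.9  0.5 -1.7] t 16.55 q [-0.16  0.28  0.78  1.87 -0.28  1.09 -0.66]
[0.001, 0.007, -0.002, 1.115, 2.73, 20.427]
[0.001, 0.007, -0.002, 13.093, 2.68, 21.301]
[-0.008, 0.059, -0.004, 16.644, 1.989, 25.19]
[-0.017, 0.11, -0.006, 18.382, 1.362, 29.445]
[-0.027, 0.162, -0.009, 20.326, 0.777, 33.82]
[-0.03, 0.179, -0.009, 27.013, 0.564, 35.679]
[-0.03, 0.179, -0.009, 37.008, 0.507, 35.991]
[-0.03, 0.179, -0.009, 47.003, 0.45, 36.304]
```

```bash
sed -i 's/from_euler("zy",\[yaw/from_euler("ZY",[yaw/' h.py; python3 u4.py
```

```text
lip tray [-6.4  1.8 24.9] world [ 0.52 -0.27  0.03] zyx [-0.3 12.2  2.2] F [-0.9  0.5 -1.7] t 16.55 q [-0.16  0.28  0.78  1.87 -0.28  1.09 -0.66]
[-0.037, 0.004, -0.007, 1.415, -0.287, 20.239]
[-0.037, 0.004, -0.007, 13.393, -0.337, 21.113]
[-0.037, 0.056, -0.008, 16.858, -0.216, 25.045]
[-0.037, 0.108, -0.009, 18.517, -0.068, 29.347]
[-0.036, 0.161, -0.01, 20.39, 0.082, 33.77]
[-0.036, 0.178, -0.01, 27.055, 0.106, 35.645]
[-0.036, 0.178, -0.01, 37.05, 0.049, 35.957]
[-0.036, 0.178, -0.01, 47.045, -0.009, 36.27]
```

Orientation is now right. Straighten the roll, descend, then slide under at a shallow pitch.

Request:
jog_arm(
  plan=[
    [-0.037,0,0,0,0,0,-1],
    [-0.037,0,-0.007,1,0,10,-1],
    [-0.037,0,-0.007,1,0,20,-1],
    [-0.037,0,-0.007,1,0,20,-1],
    [-0.037,0,-0.007,8,0,21,-1],
    [-0.037,0,-0.007,13,0,21,-1],
    [-0.037,0.056,-0.008,17,0,25,-1],
    [-0.037,0.108,-0.009,18.5,0,29,-1],
    [-0.036,0.161,-0.01,20.5,0,33.5,-1],
    [-0.036,0.178,-0.01,27,0,35.5,-1],
    [-0.036,0.178,-0.01,27,0,35.5,-1],
  ],
)

```text
time: 17.65
ee_pos: [0.4802, -0.2832, 0.0801]
eef_rot: [0.99, 0.092, 0.107, -0.009]
ft_force: [1.1, 0.3, -1.6]
width: 0.0117
grip_force: 60.0
```

```bash
cat > u5.py <<'E'
from sim import *
lip2()
c=wrist("w5.png"); cr=c["image"][0:300,100:460]; cv2.imwrite("pics/w5c.png",cv2.resize(np.ascontiguousarray(cr[:,:,::-1]),(720,600)))
seq=[L2(42,4,2),L2(48,4,2),L2(54,4,2),L2(60,4,2),L2(66,4,2),L2(72,4,2),L2(78,4,2)]
rows(seq)
E
python3 u5.py
```

```text
lip tray [39.1 -1.7  8. ] world [ 0.56 -0.27  0.01] zyx [-0.   1.7 -0.1] F [ 1.1  0.3 -1.6] t 17.65 q [-0.11  0.25  0.74  1.98 -0.42  0.86 -0.53]
[0.003, -0.004, 0.001, 2.459, -1.562, 4.258]
[0.003, -0.004, 0.001, 8.322, -1.56, 5.531]
[0.003, -0.004, 0.001, 14.186, -1.557, 6.805]
[0.003, -0.004, 0.001, 20.049, -1.555, 8.078]
[0.003, -0.004, 0.001, 25.912, -1.552, 9.352]
[0.003, -0.004, 0.001, 31.775, -1.549, 10.625]
[0.003, -0.004, 0.001, 37.639, -1.547, 11.898]
```

View pics/w5c.png

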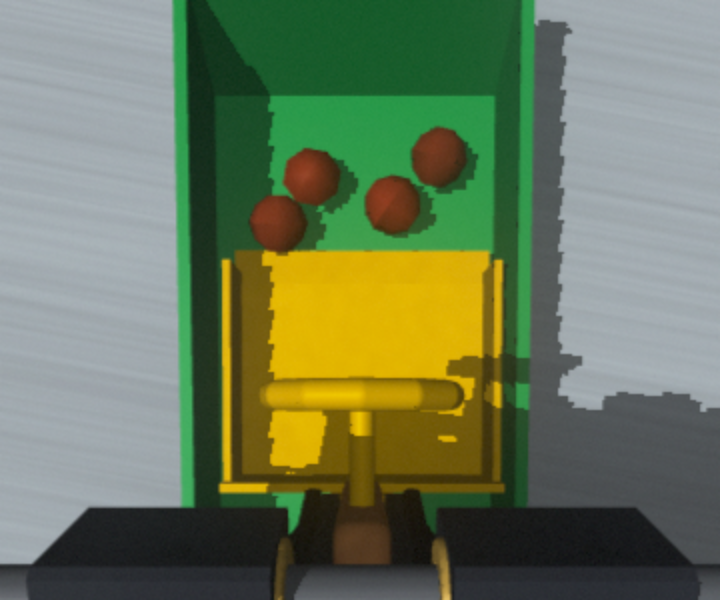

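The four chunks lie just ahead of the lip, at crop (277,222), (312,176), (393,205) and (439,156). All are between the scoop's side walls (228..498). Lip still about 4 mm above the floor; lower it and push.

Request:
jog_arm(
  plan=[
    [0,0,0,0,-1.5,3,-1],
    [0,0,0,2,-1.5,4.5,-1],
    [0,0,0,5,-1.5,5,-1],
    [0,0,0,8,-1.5,5.5,-1],
    [0,0,0,11,-1.5,6,-1],
    [0,0,0,14,-1.5,6.8,-1],
    [0,0,0,17,-1.5,7.5,-1],
    [0,0,0,20,-1.5,8,-1],
    [0,0,0,20,-1.5,8,-1],
  ],
)

```text
time: 18.6
ee_pos: [0.5006, -0.2777, 0.0764]
eef_rot: [0.99, 0.092, 0.107, -0.009]
ft_force: [-0.6, -0.3, -1.6]
width: 0.0115
grip_force: 60.0
```

```bash
sed -i 's/^seq=.*/seq=[L2(x,3.5,2) for x in (66,74,82,90,98)]/; s/w5/w6/g' u5.py; python3 u5.py
```

```text
lip tray [60.1 -0.1  4.2] world [ 0.58 -0.26  0.  ] zyx [ 0.   1.7 -0.2] F [-0.6 -0.3 -1.6] t 18.6 q [-0.12  0.29  0.72  1.95 -0.45  0.86 -0.54]
[0.003, -0.005, 0.001, 6.443, 0.028, 1.648]
[0.003, -0.005, 0.001, 14.26, 0.029, 3.35]
[0.003, -0.005, 0.001, 22.077, 0.03, 5.051]
[0.003, -0.005, 0.001, 29.894, 0.031, 6.752]
[0.003, -0.005, 0.001, 37.711, 0.032, 8.454]
```

View pics/w6c.png

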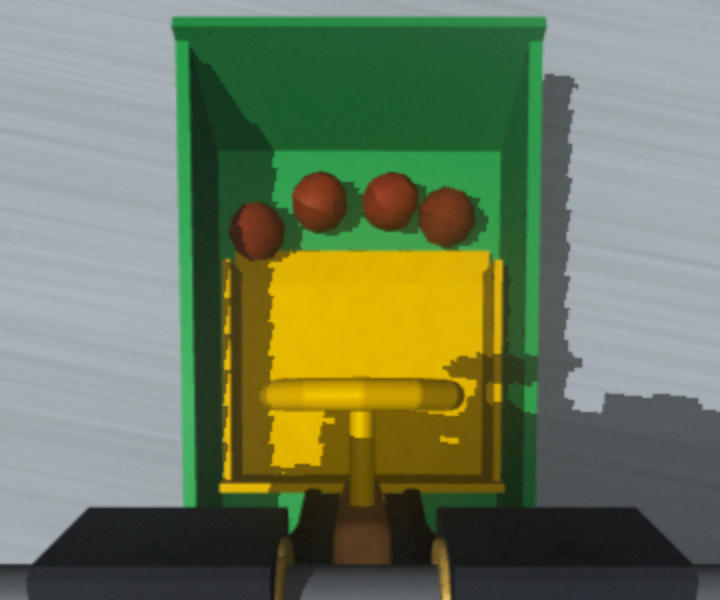

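The chunks are now almost in one row at crop (257,230), (320,202), (390,201) and (446,216), all inside the lip width (233..490). Continue to the leaning wall.

Request:
jog_arm(
  plan=[
    [0,0,0,3,-1,1.2,-1],
    [0,0,0,6.5,-1.5,1.8,-1],
    [0,0,0,10,-1.5,2.5,-1],
    [0,0,0,13,-1.5,3.2,-1],
    [0,0,0,16,-1.5,4,-1],
    [0,0,0,19,-1.5,4.5,-1],
    [0,0,0,22,-1.5,5,-1],
    [0,0,0,25,-1.5,5.7,-1],
    [0,0,0,28,-1.5,6.4,-1],
    [0,0,0,28,-1.5,6.4,-1],
  ],
)

```text
time: 19.65
ee_pos: [0.5285, -0.2712, 0.0761]
eef_rot: [0.99, 0.092, 0.107, -0.008]
ft_force: [-0.5, -0.7, -0.1]
width: 0.0118
grip_force: 60.0
```

```bash
sed -i 's/^seq=.*/seq=[L2(92,3.5,1),L2(96,4,0),L2(99,5,-3),L2(101,9,-7),L2(103,14,-11),L2(106,20,-15),L2(109,28,-18),L2(108,40,-20),L2(100,70,-20),L2(80,120,-20)]/; s/w6/w7/g' u5.py; python3 u5.py
```

```text
lip tray [88.8  1.1  4. ] world [ 0.61 -0.26  0.  ] zyx [-0.   1.7 -0.2] F [-0.5 -0.7 -0.1] t 19.65 q [-0.13  0.34  0.7   1.9  -0.47  0.87 -0.57]
[0.003, 0.012, 0.001, 2.044, 1.358, 2.023]
[0.003, 0.029, 0.001, 4.537, 1.354, 3.602]
[0.003, 0.082, 0.001, 3.245, 1.344, 7.065]
[0.003, 0.152, 0.001, 0.459, 1.337, 9.002]
[0.003, 0.221, 0.001, -1.722, 1.332, 10.339]
[0.003, 0.291, 0.001, -2.296, 1.329, 11.261]
[0.003, 0.344, 0.001, -0.96, 1.336, 8.904]
[0.003, 0.379, 0.001, -1.437, 1.361, 0.273]
[0.003, 0.379, 0.001, -2.856, 1.45, -30.743]
[0.003, 0.379, 0.001, -11.734, 1.6, -83.857]
```

View pics/w7c.png

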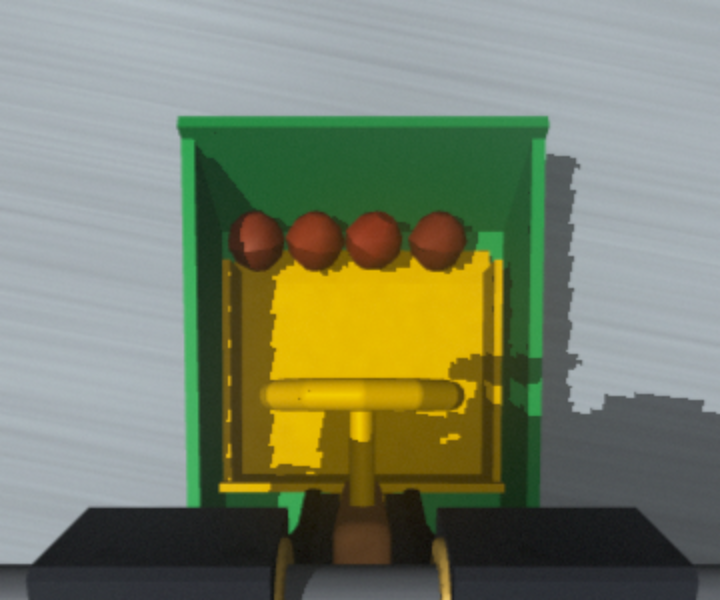

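All four chunks sit in a row at the lip, crop (257,240), (316,240), (373,240) and (437,240), against the leaning wall. Next: push the last millimetres, then curl up along the wall.

```bash
sed -i 's/^seq=.*/seq=[L2(93,3.5,1,1),L2(96.5,4,0,1),L2(97,5.5,-4,1),L2(98,7,-8,1),L2(99,9,-12,1),L2(100,12,-16,1),L2(102,16,-20,1),L2(103,22,-22,1),L2(104,32,-22,1),L2(102,50,-22,1),L2(95,80,-22),L2(80,120,-22)]/; s/^c=.*//' u5.py; python3 u5.py
```

```text
lip tray [88.7  1.1  4. ] world [ 0.61 -0.26  0.  ] zyx [-0.   1.7 -0.2] F [ 1.2 -0.5  0.1] t 19.7 q [-0.13  0.34  0.7   1.9  -0.47  0.87 -0.57]
[0.003, 0.012, 0.001, 3.022, 0.358, 2.233]
[0.003, 0.029, 0.001, 5.026, 0.354, 3.705]
[0.003, 0.099, 0.001, -0.035, 0.341, 7.465]
[0.003, 0.169, 0.001, -4.236, 0.326, 11.728]
[0.003, 0.239, 0.001, -7.932, 0.312, 15.873]
[0.003, 0.309, 0.001, -10.992, 0.301, 19.382]
[0.003, 0.379, 0.001, -12.416, 0.291, 22.439]
[0.003, 0.413, 0.001, -12.101, 0.298, 20.165]
[0.003, 0.413, 0.001, -8.992, 0.327, 10.609]
[0.003, 0.413, 0.001, -7.108, 0.38, -7.404]
[0.003, 0.413, 0.001, -7.55, 1.47, -38.203]
[0.003, 0.413, 0.001, -13.675, 1.589, -80.482]
```

```bash
sed -i 's/^seq=.*/seq=[L2(93,3.5,1,1),L2(96,4,0,1),L2(97.5,7,-2,1),L2(98.8,10.5,-4,1),L2(100,13.5,-6,1),L2(101.5,16.5,-8,1),L2(102.8,19.5,-10,1),L2(104,22.5,-12,1),L2(105,28,-15,1),L2(104,36,-19,1)]/' u5.py; python3 u5.py
```

```text
lip tray [88.7  1.1  4. ] world [ 0.61 -0.26  0.  ] zyx [-0.   1.7 -0.2] F [ 1.2 -0.5  0.1] t 19.7 q [-0.13  0.34  0.7   1.9  -0.47  0.87 -0.57]
[0.003, 0.012, 0.001, 3.022, 0.358, 2.233]
[0.003, 0.029, 0.001, 4.537, 0.354, 3.599]
[0.003, 0.064, 0.001, 3.663, 0.354, 3.496]
[0.003, 0.099, 0.001, 2.79, 0.355, 2.964]
[0.003, 0.134, 0.001, 1.805, 0.355, 2.998]
[0.003, 0.169, 0.001, 1.209, 0.354, 3.193]
[0.003, 0.204, 0.001, 0.518, 0.353, 3.438]
[0.003, 0.239, 0.001, -0.168, 0.351, 3.75]
[0.003, 0.291, 0.001, -1.567, 0.352, 3.229]
[0.003, 0.361, 0.001, -5.182, 0.355, 1.663]
```

Request:
jog_arm(
  plan=[
    [0,0.01,0,3,0.4,2.2,-1],
    [0,0.03,0,4.5,0.4,3.4,-1],
    [0,0.03,0,5.5,0.4,3.5,-1],
    [0,0.06,0,3.9,0.4,3.5,-1],
    [0,0.1,0,3,0.4,3,-1],
    [0,0.13,0,2,0.4,3,-1],
    [0,0.17,0,1.4,0.4,3.2,-1],
    [0,0.2,0,0.7,0.4,3.4,-1],
    [0,0.24,0,0,0.4,3.7,-1],
    [0,0.29,0,-1.5,0.4,3.2,-1],
    [0,0.36,0,-5,0.4,1.7,-1],
  ],
)

```text
time: 20.8
ee_pos: [0.5243, -0.2717, 0.0734]
eef_rot: [0.955, 0.09, 0.283, -0.025]
ft_force: [1.1, 0.2, -2.6]
width: 0.0115
grip_force: 60.0
```

```bash
sed -i 's/^seq=.*/c=wrist(); cr=c["image"][0:300,100:460]; cv2.imwrite("pics\/w8c.png",cv2.resize(np.ascontiguousarray(cr[:,:,::-1]),(720,600)))\nseq=[L2(104,36,-20),L2(102,55,-20),L2(98,80,-20),L2(90,115,-20),L2(70,160,-20)]/; s/^lip2.*/lip2()/' u5.py; sed -i '/w7/d' u5.py; python3 u5.py
```

```text
lip tray [104.6   1.6  36. ] world [ 0.63 -0.25  0.04] zyx [  0.1 -19.   -0.2] F [ 1.1  0.2 -2.6] t 20.8 q [ 0.13  0.22  0.55  2.13 -0.98  0.65  0.03]
[0.003, 0.014, 0.0, 1.218, 0.931, 1.466]
[0.003, 0.014, 0.0, 9.939, 0.991, -15.532]
[0.003, 0.014, 0.0, 20.269, 1.073, -38.647]
[0.003, 0.014, 0.0, 32.723, 1.192, -72.32]
[0.003, 0.014, 0.0, 40.603, 1.36, -120.93]
```

View pics/w8c.png

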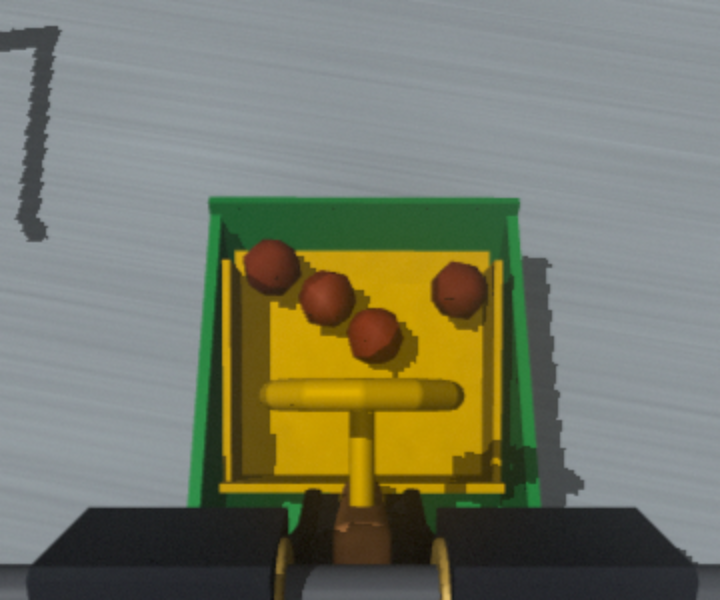

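All four chunks lie on the pan, crop (272,266), (327,298), (374,334) and (459,290). Lift gently.

Request:
jog_arm(
  plan=[
    [0,0.03,0,1,1,0,-1],
    [0,0.03,0,3,1,-4,-1],
    [0,0.03,0,6,1,-10,-1],
    [0,0.03,0,10,1,-17,-1],
    [0,0.03,0,14,1,-26,-1],
    [0,0.03,0,18,1,-36,-1],
    [0,0.03,0,22,1,-47,-1],
    [0,0.03,0,26,1,-58,-1],
    [0,0.03,0,30,1,-69,-1],
    [0,0.03,0,33,1,-78,-1],
    [0,0.03,0,35,1,-84,-1],
    [0,0.03,0,36,1,-86,-1],
  ],
)

```text
time: 22.05
ee_pos: [0.508, -0.2763, 0.1663]
eef_rot: [0.95, 0.089, 0.297, -0.026]
ft_force: [0.6, -0.9, -1.8]
width: 0.0115
grip_force: 60.0
```

```bash
cat > u6.py <<'E'
from sim import *
lip2(); s=cur(); q=s[2]["joint_positions"]
M=lambda x,y,z,yaw,p:st2([x,y,z],yaw,p,LIP)
seq=[("m0",*M(.60,-.18,.19,10,-20)),("m1",*M(.58,-.06,.24,10,-19)),("m2",*M(.53,.08,.24,12,-18)),("m3",*M(.47,.20,.22,15,-15)),("p1",*pour(-.05,.17,-10)),("p2",*pour(-.02,.12,5)),("p3",*pour(-.01,.105,30)),("p4",*pour(0,.1,55))]
run(q,seq); rows([t[1:] for t in seq])
E
python3 u6.py
```

```text
lip tray [ 88.7  -0.  132. ] world [ 0.61 -0.26  0.13] zyx [ -0.  -20.7  -0.2] F [ 0.6 -0.9 -1.8] t 22.05 q [ 0.1   0.02  0.6   2.1  -0.71  0.75 -0.23]
m0         [ 0.13 -0.23  0.53  2.14 -0.43  0.83 -0.49] err 0.0 margin 0.27 
m1         [ 0.18 -0.42  0.18  2.17 -0.27  0.9  -0.92] err 0.0 margin 0.08 
m2         [-0.19 -0.5   0.05  2.18 -0.01  0.96 -1.5 ] err 16.8 margin 0.0 <<<<
m3         [-0.42 -0.5  -0.01  2.19  0.01  1.   -1.78] err 29.6 margin 0.0 <<<<
p1         [-0.47 -0.49 -0.15  2.27  0.09  0.97 -1.97] err 0.0 margin 0.01 
p2         [-0.47 -0.18 -0.07  2.07  0.03  1.1  -1.86] err 0.0 margin 0.32 
p3         [-0.43  0.23 -0.02  1.66 -0.05  1.53 -1.75] err 0.0 margin 0.53 
p4         [-0.39  0.65 -0.02  1.22 -0.09  1.98 -1.72] err 0.0 margin 0.08 
[-0.003, -0.012, 0.011, 35.84, -78.666, -47.583]
[-0.003, -0.029, 0.011, 68.07, -200.111, -88.833]
[0.016, -0.046, -0.019, 50.716, -343.259, -103.659]
[0.043, -0.099, -0.063, 14.334, -467.004, -111.602]
[0.041, -0.186, -0.065, -15.982, -483.124, -82.471]
[0.032, -0.448, -0.071, 7.645, -486.836, -33.969]
[0.016, -0.884, -0.078, 55.516, -490.64, -15.397]
[-0.001, -1.32, -0.083, 104.262, -495.062, 15.285]
```

```bash
sed -i 's/^seq=.*/seq=[("m0",*M(.60,-.18,.21,10,-19)),("m1",*M(.60,-.07,.26,8,-16)),("m1b",*M(.58,.0,.26,8,-15)),("m2",*M(.55,.1,.24,8,-13)),("m3",*M(.52,.21,.18,10,-10)),("p1",*pour(0,.14,-6,10)),("p2",*pour(-.01,.12,5,10)),("p3",*pour(-.01,.105,30,10)),("p4",*pour(0,.1,55,10))]/' u6.py; python3 u6.py
```

```text
lip tray [ 88.7  -0.  132. ] world [ 0.61 -0.26  0.13] zyx [ -0.  -20.7  -0.2] F [ 0.6 -0.9 -1.8] t 22.05 q [ 0.1   0.02  0.6   2.1  -0.71  0.75 -0.23]
m0         [ 0.13 -0.24  0.51  2.1  -0.39  0.89 -0.56] err 0.0 margin 0.26 
m1         [ 0.16 -0.36  0.16  2.06 -0.21  0.97 -1.03] err 0.0 margin 0.14 
m1b        [ 0.16 -0.42 -0.    2.09 -0.17  1.   -1.22] err 0.0 margin 0.08 
m2         [ 0.16 -0.47 -0.25  2.13 -0.16  1.01 -1.47] err 0.0 margin 0.03 
m3         [ 0.16 -0.44 -0.53  2.17 -0.16  0.94 -1.71] err 0.0 margin 0.06 
p1         [ 0.17 -0.38 -0.62  2.18 -0.15  0.94 -1.78] err 0.0 margin 0.12 
p2         [ 0.21 -0.2  -0.67  2.05 -0.09  1.1  -1.82] err 0.0 margin 0.3 
p3         [ 0.16  0.28 -0.73  1.67  0.08  1.52 -1.99] err 0.0 margin 0.54 
p4         [ 0.    0.72 -0.67  1.23  0.11  1.97 -2.07] err 0.0 margin 0.09 
[-0.003, -0.029, 0.011, 48.786, -78.584, -65.184]
[-0.021, -0.082, 0.04, 98.994, -190.088, -98.348]
[-0.021, -0.099, 0.04, 95.202, -262.531, -103.453]
[-0.02, -0.134, 0.041, 78.247, -366.325, -95.602]
[-0.002, -0.186, 0.011, 41.786, -476.616, -54.652]
[-0.002, -0.256, 0.011, 14.82, -495.543, -32.896]
[-0.001, -0.448, 0.011, 15.646, -495.52, -28.473]
[0.002, -0.884, 0.011, 55.404, -495.062, -15.493]
[0.004, -1.321, 0.011, 104.277, -494.452, 15.298]
```

Request:
jog_arm(
  plan=[
    [0,0,0,8,-8,-12,-1],
    [0,-0.01,0,22,-28,-30,-1],
    [0,-0.02,0.01,37,-52,-50,-1],
    [0,-0.03,0.01,49,-78,-65,-1],
    [-0.01,-0.04,0.02,62,-106,-74,-1],
    [-0.01,-0.06,0.03,75,-134,-82,-1],
    [-0.02,-0.07,0.04,87,-162,-90,-1],
    [-0.02,-0.08,0.04,99,-190,-98,-1],
    [-0.02,-0.09,0.04,98,-215,-100,-1],
    [-0.02,-0.1,0.04,96,-240,-102,-1],
    [-0.02,-0.1,0.04,95,-256,-103,-1],
    [-0.02,-0.1,0.04,95,-262,-103,-1],
  ],
)

```text
time: 23.25
ee_pos: [0.4783, -0.0132, 0.3031]
eef_rot: [0.966, 0.069, 0.249, -0.018]
ft_force: [-0.6, -0.2, -2.2]
width: 0.0115
grip_force: 60.0
```

```bash
sed -i 's/("m0".*("m2"/("m2"/' u6.py; python3 u6.py; python3 -c "
from h import *
c=wrist(); h=hsv(c); m=(rng(h,(0,120,30),(7,255,255))|rng(h,(170,120,30),(180,255,255)))&(c['z_map']<.35)
nl,l,s,ce=cv2.connectedComponentsWithStats(m.astype(np.uint8)); print([(x.tolist(),k[4]) for x,k in zip(np.round(ce),s) if k[4]>60][1:])"
```

```text
lip tray [103.8 259.8 258.2] world [0.58 0.   0.26] zyx [ -2.6 -14.9  -0.6] F [-0.6 -0.2 -2.2] t 23.25 q [ 0.05 -0.4  -0.06  2.1  -0.11  0.95 -1.39]
m2         [ 0.05 -0.46 -0.19  2.13 -0.1   1.   -1.53] err 0.0 margin 0.04 
m3         [ 0.04 -0.41 -0.47  2.17 -0.1   0.94 -1.78] err 0.0 margin 0.09 
p1         [ 0.05 -0.35 -0.54  2.18 -0.09  0.93 -1.84] err 0.0 margin 0.15 
p2         [ 0.08 -0.18 -0.56  2.05 -0.06  1.1  -1.86] err 0.0 margin 0.32 
p3         [ 0.05  0.26 -0.59  1.67  0.04  1.52 -1.95] err 0.0 margin 0.54 
p4         [-0.06  0.7  -0.55  1.23  0.06  1.96 -2.01] err 0.0 margin 0.1 
[-0.002, -0.033, 0.002, -19.19, -102.129, 6.578]
[0.014, -0.085, -0.03, -55.716, -211.783, 49.148]
[0.013, -0.155, -0.03, -81.092, -230.121, 73.2]
[0.01, -0.347, -0.031, -79.826, -230.222, 77.517]
[0.003, -0.783, -0.033, -38.978, -231.541, 86.411]
[-0.005, -1.22, -0.034, 12.727, -233.424, 112.104]
[([236.0, 226.0], np.int32(131))]
```

Request:
jog_arm(
  plan=[
    [0,-0.01,0,-4,-20,1,-1],
    [0,-0.02,0,-9,-47,3,-1],
    [0,-0.03,0,-15,-77,5,-1],
    [0,-0.035,0,-20,-103,8,-1],
    [0.003,-0.05,-0.01,-29,-131,18,-1],
    [0.006,-0.06,-0.015,-39,-160,30,-1],
    [0.01,-0.075,-0.02,-48,-188,40,-1],
    [0.014,-0.085,-0.03,-56,-210,49,-1],
    [0.013,-0.11,-0.03,-64,-220,57,-1],
    [0.013,-0.13,-0.03,-73,-227,65,-1],
    [0.013,-0.15,-0.03,-80,-230,72,-1],
    [0.013,-0.155,-0.03,-81,-230,73,-1],
  ],
)

```text
time: 24.5
ee_pos: [0.411, 0.2075, 0.1992]
eef_rot: [0.981, 0.085, 0.172, -0.015]
ft_force: [-0.4, -1.1, -1.4]
width: 0.0117
grip_force: 60.0
```

```bash
sed -i 's/("m2".*("p1"/("p1"/; s/("p3",.*$/("p3",*pour(-.01,.105,18,10)),("p4",*pour(-.01,.1,30,10)),("p5",*pour(-.005,.1,42,10)),("p6",*pour(0,.1,55,10))]/' u6.py; python3 u6.py; python3 -c "
from h import *
c=wrist('w9.png'); cr=c['image'][0:300,100:460]; cv2.imwrite('pics/w9c.png',cv2.resize(np.ascontiguousarray(cr[:,:,::-1]),(720,600)))
A=cloud(c)[0]; k=A[(A[:,2]>.078)&(A[:,2]<.09)&(abs(A[:,0]-.503)<.1)&(abs(A[:,1]-.226)<.1)]; print('rim',len(k),k.min(0),k.max(0),cv2.minEnclosingCircle((k[:,:2]*1000).astype(np.float32)))"
```

```text
lip tray [ 70.  492.4 138.9] world [0.5  0.22 0.14] zyx [-0.7 -5.9 -0. ] F [-0.4 -1.1 -1.4] t 24.5 q [-0.   -0.27 -0.59  2.14 -0.01  0.91 -1.99]
p1         [-0.01 -0.34 -0.49  2.18 -0.06  0.93 -1.88] err 0.0 margin 0.16 
p2         [ 0.01 -0.18 -0.5   2.05 -0.04  1.1  -1.88] err 0.0 margin 0.32 
p3         [ 0.01  0.05 -0.52  1.86  0.    1.3  -1.9 ] err 0.0 margin 0.55 
p4         [-0.01  0.26 -0.51  1.67  0.03  1.51 -1.93] err 0.0 margin 0.55 
p5         [-0.05  0.46 -0.5   1.46  0.04  1.73 -1.95] err 0.0 margin 0.33 
p6         [-0.09  0.68 -0.48  1.23  0.04  1.96 -1.98] err 0.0 margin 0.1 
[-0.0, 0.002, -0.002, 0.144, -2.191, -0.88]
[-0.0, -0.19, -0.002, 2.073, -2.195, 3.186]
[-0.001, -0.416, -0.002, 20.707, -2.24, 8.636]
[-0.001, -0.626, -0.002, 42.131, -2.292, 10.278]
[-0.001, -0.835, -0.002, 70.087, -2.36, 13.789]
[-0.001, -1.062, -0.002, 98.952, -2.429, 22.856]
rim 3352 [0.43784104 0.14097837 0.07800088] [0.58607866 0.30733673 0.08514211] ((503.0106201171875, 224.30311584472656), 83.47577667236328)
```

View pics/w9c.png

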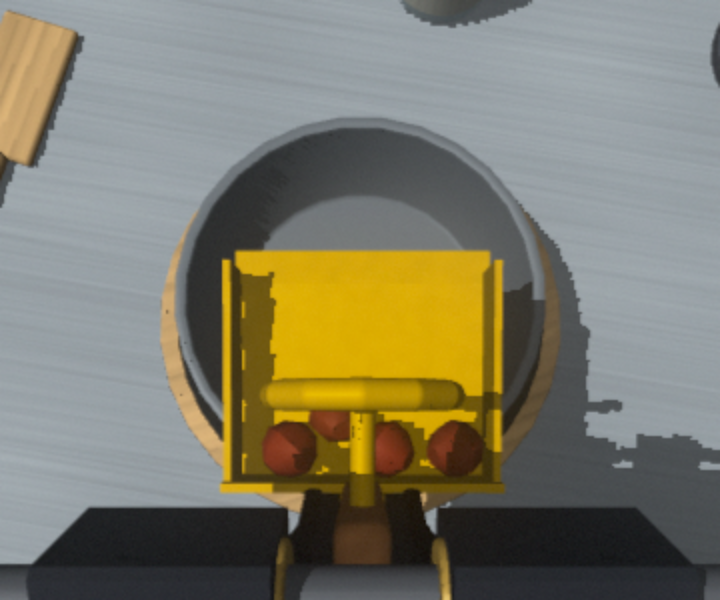

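The pot's rim circle is centred on the lip's line. The four chunks sit at the rear of the pan, crop (289,447), (330,425), (390,447) and (455,447). Pour with the lip about 30 mm behind the pot's centre.

```bash
sed -i 's/^seq=.*/seq=[(str(p),*pour(dx,z,p,10)) for p,dx,z in ((0,-.02,.13),(4,-.03,.118),(8,-.03,.112),(12,-.03,.108),(15,-.03,.106),(18,-.03,.105),(21,-.03,.104),(24,-.03,.104),(28,-.028,.103),(32,-.026,.102),(36,-.024,.1),(40,-.02,.1),(48,-.01,.1),(56,-.005,.1),(60,0,.1))]/' u6.py; sed -i 's/^POT=.*/POT=np.array([.503,.2243])/' sim.py; python3 u6.py
```

```text
lip tray [ 70.3 492.2 139.5] world [0.5  0.22 0.14] zyx [-0.7 -5.9 -0. ] F [-0.2  0.5 -2.9] t 24.55 q [-0.   -0.27 -0.59  2.14 -0.01  0.91 -1.99]
0          [-0.01 -0.29 -0.49  2.13 -0.07  1.04 -1.86] err 0.0 margin 0.21 
4          [-0.   -0.24 -0.49  2.1  -0.07  1.09 -1.86] err 0.0 margin 0.26 
8          [ 0.   -0.17 -0.5   2.05 -0.05  1.14 -1.87] err 0.0 margin 0.33 
12         [ 0.01 -0.1  -0.5   1.99 -0.04  1.2  -1.87] err 0.0 margin 0.4 
15         [ 0.01 -0.05 -0.5   1.95 -0.03  1.25 -1.88] err 0.0 margin 0.45 
18         [ 0.01  0.01 -0.51  1.9  -0.02  1.3  -1.89] err 0.0 margin 0.51 
21         [ 0.01  0.06 -0.51  1.86 -0.01  1.35 -1.89] err 0.0 margin 0.56 
24         [ 0.01  0.11 -0.51  1.81 -0.    1.4  -1.9 ] err 0.0 margin 0.61 
28         [-0.    0.18 -0.51  1.74  0.01  1.47 -1.91] err 0.0 margin 0.59 
32         [-0.01  0.25 -0.51  1.68  0.02  1.54 -1.92] err 0.0 margin 0.52 
36         [-0.02  0.33 -0.5   1.61  0.02  1.61 -1.93] err 0.0 margin 0.45 
40         [-0.04  0.4  -0.5   1.54  0.03  1.68 -1.94] err 0.0 margin 0.38 
48         [-0.07  0.55 -0.49  1.38  0.04  
[... 195 characters left out ...]
103, -0.003, -13.157, -0.638, -4.622]
[-0.0, -0.173, -0.003, -19.868, -0.62, -0.579]
[-0.0, -0.243, -0.003, -14.882, -0.633, 1.711]
[-0.0, -0.313, -0.003, -8.998, -0.649, 2.619]
[-0.001, -0.365, -0.003, -4.124, -0.662, 2.695]
[-0.001, -0.417, -0.003, 1.178, -0.676, 2.124]
[-0.001, -0.47, -0.003, 6.551, -0.69, 1.851]
[-0.001, -0.522, -0.003, 12.32, -0.706, 0.938]
[-0.001, -0.592, -0.003, 21.612, -0.73, 1.814]
[-0.001, -0.662, -0.003, 30.937, -0.755, 3.233]
[-0.001, -0.732, -0.003, 39.916, -0.779, 6.135]
[-0.001, -0.801, -0.003, 51.414, -0.81, 8.38]
[-0.001, -0.941, -0.002, 76.012, -0.875, 15.158]
[-0.001, -1.081, -0.002, 95.292, -0.926, 22.314]
[-0.002, -1.15, -0.002, 106.962, -0.957, 27.493]
```

Request:
jog_arm(
  plan=[
    [0,-0.05,0,-6,0,-2,-1],
    [0,-0.1,0,-13,-0.5,-4.5,-1],
    [0,-0.14,0,-17,-0.5,-2.5,-1],
    [0,-0.17,0,-20,-0.5,-0.5,-1],
    [0,-0.21,0,-17.5,-0.5,0.5,-1],
    [0,-0.24,0,-15,-0.5,1.5,-1],
    [0,-0.28,0,-12,-0.5,2,-1],
    [0,-0.31,0,-9,-0.5,2.5,-1],
    [0,-0.34,0,-6.5,-0.5,2.5,-1],
    [0,-0.36,0,-4,-0.5,2.5,-1],
    [0,-0.39,0,-1.5,-0.5,2.3,-1],
    [0,-0.42,0,1,-0.5,2,-1],
  ],
)

```text
time: 25.75
ee_pos: [0.4132, 0.2087, 0.1992]
eef_rot: [0.996, 0.086, -0.035, 0.003]
ft_force: [1.0, 0.4, -2.2]
width: 0.0115
grip_force: 60.0
```

```bash
sed -i 's/((0,-.02.*(21,/((21,/' u6.py; python3 u6.py | grep -v err
```

```text
lip tray [ 39.9 493.6 105.9] world [0.47 0.22 0.11] zyx [-0.8 18.1  0.3] F [ 1.   0.4 -2.2] t 25.75 q [ 0.    0.08 -0.57  1.82  0.02  1.32 -1.97]
[-0.001, -0.051, -0.002, 4.574, 0.224, -1.394]
[-0.001, -0.103, -0.002, 9.474, 0.211, -4.573]
[-0.001, -0.173, -0.002, 18.32, 0.19, -7.549]
[-0.001, -0.243, -0.002, 27.416, 0.169, -10.043]
[-0.001, -0.313, -0.002, 36.8, 0.149, -11.041]
[-0.001, -0.383, -0.002, 48.218, 0.124, -13.664]
[-0.001, -0.522, -0.002, 73.447, 0.069, -17.47]
[-0.002, -0.662, -0.002, 93.971, 0.027, -18.768]
[-0.002, -0.732, -0.002, 106.739, 0.001, -18.78]
```

Request:
jog_arm(
  plan=[
    [0,-0.05,0,4.5,0,-1.5,-1],
    [0,-0.1,0,9.5,0,-4.5,-1],
    [0,-0.14,0,14,0,-6,-1],
    [0,-0.17,0,18,0,-7.5,-1],
    [0,-0.21,0,23,0,-9,-1],
    [0,-0.24,0,27.5,0,-10,-1],
    [0,-0.31,0,37,0,-11,-1],
    [0,-0.38,0,48,0,-13.5,-1],
    [0,-0.45,0,61,0,-15.5,-1],
    [0,-0.52,0,73.5,0,-17.5,-1],
    [0,-0.59,0,84,0,-18,-1],
    [0,-0.66,0,94,0,-19,-1],
  ],
)

```text
time: 26.95
ee_pos: [0.5076, 0.2248, 0.2108]
eef_rot: [0.93, 0.08, -0.357, 0.03]
ft_force: [0.1, -0.5, -1.6]
width: 0.0113
grip_force: 60.0
```

```bash
cat > u7.py <<'E'
from sim import *
from bench import camera
lip2()
for n in("top","side"):
    c=camera(n); h=hsv(c); m=rng(h,(0,140,40),(9,255,255))
    nl,l,s,ce=cv2.connectedComponentsWithStats(m.astype(np.uint8))
    for i in range(1,nl):
        if s[i,4]>6:
            P=pts(c,l==i)[0]
            if len(P) and abs(P[:,2].mean())<.3: print(n,s[i,4],np.round(P.mean(0),3),"r pot",np.round(np.hypot(*(P.mean(0)[:2]-POT)),3))
    if n=="side": cv2.imwrite("pics/s10.png",cv2.resize(np.ascontiguousarray(c["image"][100:250,130:330,::-1]),(800,600)))
E
python3 u7.py
```

```text
lip tray [ 65.5 492.9  99.6] world [0.5  0.22 0.1 ] zyx [-1.4 56.   1.2] F [ 0.1 -0.5 -1.6] t 26.95 q [-0.17  0.8  -0.45  1.03  0.03  2.06 -2.  ]
side 60 [0.55 0.23 0.06] r pot 0.048
```

View pics/s10.png

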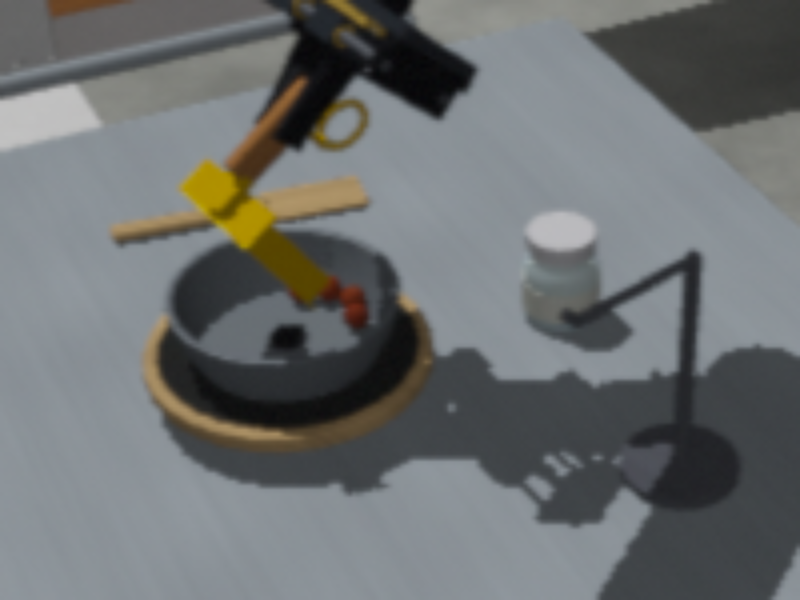

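The picture shows red chunks gathered in the pot at (290-360, 285-315). Raise the scoop and count.

```bash
cat > u8.py <<'E'
from sim import *
s=cur(); q=s[2]["joint_positions"]
seq=[("a",*pour(-.01,.15,50,10)),("b",*pour(-.03,.19,30,10)),("c",*pour(-.03,.22,10,10)),("d",*st2([.52,.06,.2],8,0)),("e",*st2([.54,-.09,.12],5,0)),("f",*st2([.54,-.09,.015],5,0)),("g",*st2([.54,-.09,.001],5,0))]
run(q,seq); rows([t[1:] for t in seq])
E
python3 u8.py
```

```text
a          [-0.09  0.55 -0.47  1.28  0.01  1.95 -1.96] err 0.0 margin 0.11 
b          [-0.02  0.17 -0.49  1.57 -0.01  1.68 -1.91] err 0.0 margin 0.38 
c          [ 0.   -0.18 -0.46  1.82 -0.06  1.41 -1.84] err 0.0 margin 0.32 
d          [ 0.12 -0.25 -0.18  1.98 -0.07  1.16 -1.48] err 0.0 margin 0.25 
e          [ 0.22 -0.13  0.05  2.06 -0.09  0.98 -1.17] err 0.0 margin 0.36 
f          [ 0.22 -0.02  0.06  2.21 -0.13  0.73 -1.12] err 0.0 margin 0.21 
g          [ 0.22 -0.    0.06  2.23 -0.14  0.7  -1.11] err 0.0 margin 0.19 
[-0.003, 0.105, -0.003, -49.824, 0.224, -28.423]
[-0.002, 0.454, -0.003, -114.548, 0.442, -13.638]
[-0.002, 0.803, -0.004, -145.684, 0.57, 1.21]
[0.007, 0.978, 0.031, -89.129, 163.514, -3.97]
[0.02, 0.977, 0.084, -39.792, 312.304, 59.162]
[0.02, 0.977, 0.084, 30.489, 312.355, 137.172]
[0.02, 0.977, 0.084, 39.86, 312.361, 147.573]
```

Request:
jog_arm(
  plan=[
    [0,0.03,0,-17,0,-10,-1],
    [0,0.06,0,-34,0,-19,-1],
    [0,0.1,0,-50,0,-28,-1],
    [0,0.22,0,-72,0,-24,-1],
    [0,0.34,0,-93,0,-19,-1],
    [0,0.45,0,-115,0,-14,-1],
    [0,0.57,0,-125,0,-9,-1],
    [0,0.69,0,-135,0,-4,-1],
    [0,0.8,0,-146,0,1,-1],
    [0,0.8,0,-146,0,1,-1],
  ],
)

```text
time: 28.05
ee_pos: [0.3957, 0.2061, 0.3103]
eef_rot: [0.995, 0.087, 0.039, -0.002]
ft_force: [-0.1, -0.7, -1.5]
width: 0.0115
grip_force: 60.0
```

```bash
sed -i 's/("a",.*("d"/("d"/' u8.py; python3 u8.py; sed -i 's/s10/s11/' u7.py; python3 u7.py; python3 - <<'E'
from sim import *
c=wrist("w10.png"); h=hsv(c); m=rng(h,(0,140,40),(9,255,255))
nl,l,s,ce=cv2.connectedComponentsWithStats(m.astype(np.uint8))
for i in range(1,nl):
    if s[i,4]>20:
        P_=pts(c,l==i)[0]; print("wrist",s[i],P_.mean(0)*1000, np.hypot(*(P_.mean(0)[:2]-POT))*1000)
E
```

```text
d          [ 0.13 -0.25 -0.19  1.98 -0.07  1.17 -1.48] err 0.0 margin 0.25 
e          [ 0.23 -0.13  0.04  2.06 -0.1   0.98 -1.17] err 0.0 margin 0.36 
f          [ 0.23 -0.02  0.05  2.21 -0.13  0.73 -1.12] err 0.0 margin 0.21 
g          [ 0.23 -0.    0.05  2.23 -0.14  0.7  -1.11] err 0.0 margin 0.19 
[-0.003, 0.165, 0.035, 46.45, 163.728, 44.914]
[-0.011, 0.165, 0.087, 33.921, 312.24, 124.573]
[-0.011, 0.165, 0.087, 25.646, 311.959, 229.246]
[-0.011, 0.165, 0.087, 24.543, 311.921, 243.203]
lip tray [ 35.4 494.  227.3] world [0.47 0.22 0.23] zyx [-0.6  9.5 -0.1] F [-0.1 -0.7 -1.5] t 28.05 q [-0.01 -0.15 -0.53  1.79 -0.05  1.41 -1.93]
top 20 [0.56 0.23 0.06] r pot 0.056
top 20 [0.55 0.21 0.06] r pot 0.05
top 23 [0.55 0.26 0.06] r pot 0.055
top 20 [0.53 0.26 0.06] r pot 0.048
side 26 [0.53 0.26 0.06] r pot 0.043
side 72 [0.55 0.23 0.06] r pot 0.048
wrist [272  47  14  17 179] [557.45 235.26  58.91] 55.54633961387041
wrist [254  53  15  17 188] [547.22 254.69  58.58] 53.65715497658369
wrist [289  56  13  16 152] [551.67 214.79  59.02] 49.59056114144295
wrist [244  70  15  16 174] [528.03 263.02  58.57] 46.108354101983466
```

All four chunks are in the pot at radius 46–56 mm. Now set the scoop down, farther from the hook.

```bash
sed -i 's/\[.52,.06,.2\]/[.505,.06,.2]/; s/\.54,-\.09/.515,-.1/g' u8.py; python3 u8.py
```

```text
d          [ 0.12 -0.28 -0.18  2.   -0.07  1.17 -1.48] err 0.0 margin 0.22 
e          [ 0.23 -0.18  0.09  2.1  -0.09  1.   -1.13] err 0.0 margin 0.32 
f          [ 0.22 -0.07  0.1   2.25 -0.13  0.74 -1.07] err 0.0 margin 0.17 
g          [ 0.22 -0.05  0.1   2.27 -0.14  0.7  -1.06] err 0.0 margin 0.15 
[-0.005, 0.174, 0.032, 29.841, 160.467, 40.981]
[-0.013, 0.174, 0.084, 6.854, 317.344, 119.569]
[-0.013, 0.174, 0.084, -0.477, 317.344, 224.312]
[-0.013, 0.174, 0.084, -1.454, 317.344, 238.278]
```

Request:
jog_arm(
  plan=[
    [0,0.08,0.01,8,40,5,-1],
    [0,0.14,0.02,15,80,15,-1],
    [0,0.17,0.03,24,120,28,-1],
    [0,0.17,0.03,30,160,41,-1],
    [-0.01,0.17,0.05,22,205,60,-1],
    [-0.01,0.17,0.07,15,250,85,-1],
    [-0.01,0.17,0.08,9,290,105,-1],
    [-0.013,0.174,0.084,7,317,120,-1],
    [-0.013,0.174,0.084,4,317,155,-1],
    [-0.013,0.174,0.084,2,317,190,-1],
    [-0.013,0.174,0.084,0,317,218,-1],
    [-0.013,0.174,0.084,0,317,218,-1],
  ],
)

```text
time: 29.4
ee_pos: [0.4653, -0.1028, 0.0854]
eef_rot: [0.992, 0.043, 0.116, -0.007]
ft_force: [0.1, -0.2, -1.8]
width: 0.012
grip_force: 60.0
```

```bash
python3 u8.py | tail -1; python3 -c "
from sim import *
lip2()"
```

```text
[-0.004, 0.011, -0.0, -0.884, 1.581, 14.964]
lip tray [ 58.5 170.4  14.8] world [ 0.55 -0.1   0.01] zyx [-5.6  0.6  0.3] F [ 0.1 -0.2 -1.8] t 29.4 q [ 0.23 -0.01 -0.06  2.19 -0.09  0.74 -1.25]
```

Request:
jog_arm(
  plan=[
    [0,0.01,0,0,0,7,-1],
    [0,0.01,0,-1,0,15,-1],
    [0,0.01,0,-1,0,15,-1],
    [0,0.01,0,-1,0,15,-1],
    [0,0.01,0,-1,0,15,1],
    [0,0.01,0,-1,0,15,1],
    [0,0.01,0,-1,0,15,1],
    [0,0.01,0,-1,0,15,1],
    [0,0.01,0,-1,0,15,1],
    [0,0.01,0,-1,0,15,1],
    [0,0.01,0,-1,0,15,1],
    [0,0.01,0,-1,0,15,1],
  ],
)

```text
time: 30.6
ee_pos: [0.4707, -0.1028, 0.0754]
eef_rot: [0.991, 0.044, 0.126, -0.006]
ft_force: [0.1, 0.0, 0.2]
width: 0.0678
grip_force: 0.0
```

Request:
jog_arm(
  plan=[
    [0,0,0,0,0,0,1],
    [0,0,0,0,0,0,1],
    [0,0,0,0,0,0,1],
    [0,0,0,0,0,-25,1],
    [0,0,0,0,0,-60,1],
    [0,0,0,0,0,-100,1],
    [0,0,0,0,0,-130,1],
    [0,0,0,0,0,-130,1],
    [0,0,0,0,0,-130,1],
    [0,0,0,0,0,-130,1],
  ],
)

```text
time: 31.6
ee_pos: [0.4378, -0.1057, 0.2002]
eef_rot: [0.991, 0.044, 0.126, -0.006]
ft_force: [0.0, -0.6, 0.2]
width: 0.0871
grip_force: 0.0
```

```bash
python3 u7.py; python3 - <<'E'
from sim import *
c=wrist(); h=hsv(c); Y=pts(c,rng(h,(5,100,40),(34,255,255)))[0]; T=axes(5,0).inv().apply(Y-np.array([.515,-.1,0]))*1000
T=T[(abs(T[:,0])<80)&(abs(T[:,1])<60)&(T[:,2]>-5)&(T[:,2]<140)]
f=T[(T[:,2]<8)&(abs(T[:,1])<35)&(T[:,0]>-30)&(T[:,0]<36)]; A=np.linalg.lstsq(np.c_[f[:,:2],np.ones(len(f))],f[:,2],rcond=None)[0]
print("floor plane",A,len(f),"top z",T[:,2].max()); print(cur()[0])
E
```

```text
lip tray [ 32.3 172.4 131.2] world [ 0.53 -0.1   0.13] zyx [-5.6 -0.4  0.1] F [ 0.  -0.6  0.2] t 31.6 q [ 0.25 -0.22 -0.05  2.11 -0.1   1.01 -1.24]
top 20 [0.56 0.23 0.06] r pot 0.056
top 19 [0.55 0.21 0.06] r pot 0.05
top 20 [0.55 0.26 0.06] r pot 0.055
top 19 [0.53 0.27 0.06] r pot 0.048
floor plane [-0.    0.    2.22] 2926 top z 129.52314913581003
[ 0.44 -0.11  0.2 ]
```

The scoop stands level on the trolley top (floor plane at 2.2 mm, no tilt), the arm is clear, and all four chunks are in the pot. Handing in.

```bash
python3 -c "
from bench import order
print(order.close_job())"
```

```text
the job is handed in; nothing more can be done
None
```

The job is handed in, with no verdict returned: all four chunks measured inside the pot, and the scoop released and standing level on the trolley top, at about 32 s of robot time.

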